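Set the stacked cups out on their saucers

ROBOT

A 6-joint arm with a two-finger parallel gripper is mounted at the origin on the work surface. World frame = base frame: x ahead of the robot, y to its left, z up, the work surface at z = 0. Lengths are in m, angles in degrees, forces in N, time in s.
With the tool pointing down it reaches from about 0.35 to 0.925 m from the base axis. Payload 6.4 kg.
Tool frame: the origin (TCP) lies on the centre line of the jaws, within the pads' length; the fingertips stand 17 mm ahead of it and the grasp point (between the pads) lies 2 mm behind it; x points along the fingers, y is the direction in which the jaws open and shut, and the axes are right-handed (so a half turn about x gives the same grasp; the last joint's range is limited). The gripper opens to 94 mm and grips with 3 to 60 N. Pads are 16 mm wide; open, the fingers measure 119 mm over their backs; the gripper's body (75 mm by 177 mm) begins 78 mm behind the grasp point.
Start: joints at [64.051, 14.043, 89.255, -0, 76.702, -9.975], TCP at [0.179, 0.625, 0.222] pointing down, gripper open.
Joint ranges: [-179.41, 179.41], [-58.25, 129.5], [7.25, 145.43], [-54.29, 234.29], [11.92, 165.04], [-157.13, 157.13]. Speed limits (degrees/s): [147.25, 147.25, 180, 180, 180, 180].

INTERFACE

Orientations are given as a 3x3 rotation matrix whose columns are the frame's x, y, z axes.
In Python, from bench import * gives the robot as it stands.
- The arm moves only by the tool send_rows, never from a script. Its argument "rows" is a list that holds one entry, the list of rows, each a list of 7 numbers: the shift along the tool's x, y, z in cm, then the turn, a rotation vector about the tool's x, y, z in rad, then the opening, from -1 (shut) to 1 (fully open), so that 0 is half open. A call has 1 to 10 rows; each row is the pose to reach, as a shift and turn from the pose measured when the call began, along the tool's axes at that moment; what a row does not reach only later rows make up. A row lasts 1/8 s, in which the tool goes at most 62.5 mm and 10.7 degrees, less where a joint would pass 70% of its speed; a pose out of reach is approached as far as the arm can. A call with a gripper value outside its range is refused whole. The fingers move at their own pace and stop on an object; the grip force is fixed at half the most. Time passes only in rows, so rows that repeat a pose let the fingers close. It gives the time, the measured TCP pose, the force and the opening at its end, in the units of the state.
- observe(): the state, without advancing time (a new reading comes with each control period).
- read_camera(name): name is "scene" or "side" or "wrist"; returns a dict with "img" (384x512x3 uint8, red, green, blue), "z_map" (384x512 float32, m along the optical axis (not along the pixel's ray), 0 where there is no reading), "fx", "fy", "cx", "cy" (pixels), "k1" (the pictures are not rectified: a ray, as slopes to the right and down, at radius r is drawn at 1 + k1 r^2 times it, then the intrinsics apply), "pose" (4x4, takes a point from camera to world coordinates); the wrist camera has in their place "mount" (4x4, takes a point from camera to tool coordinates, whose origin is the TCP and whose axes are the tool frame's). Camera axes: x right, y up, looking along -z (the intrinsics and any distortion apply to the point x, -y, -z); pixel columns grow to the right and rows downward; lengths in m; the calibration is good to about 2 mm. A picture is of the moment at which its call begins: read the wrist's pose just before it.
- job_done(): hands the job in, once; it reports no verdict.
The state is a dict: "clock": time; "joint_positions": joint angles; "joint_vel": joint speeds; "effort": joint torques, N m; "tool_pos": TCP position; "orientation": TCP orientation; "force": force on the tool from outside, world axes, zero at the start; "torque": the same for the moment, N m; "finger_gap": opening from 0.0 (shut) to 1.0 (fully open).
Only numpy, scipy, OpenCV 4.12 (cv2) and the standard library are available. Lean on these libraries where they do the work, as an engineer would, in place of code of your own. Each camera call takes 0.05 s, during which the arm holds its last target.

TASK

The four coffee cups have been left in two stacks, a small cup standing in the mouth of each larger one. Take the stacks apart and set every cup upright and gently down in the middle of the saucer of its own colour, so that all four saucers carry their own cup. Do not tip a cup over, and leave the milk jug and the tamper where they stand.

Things in the scene. Friction and masses are not known exactly. Their poses are not given: they have to be found in the camera images.
- red_cup: Small espresso cup, red all over, 130 g. Height 50 mm; outside diameter 49 mm at the foot, 52 mm from 14 mm up. Loop handle on its own +x side, out to 47 mm from the axis, 17 to 46 mm above the foot. At the start it stands in the mouth of the blue or green cup (varies), its foot on a ledge 10 mm below that cup's rim; lifts straight out. Origin: centre of the underside, z up.
- white_cup: Small espresso cup, white all over, 130 g. Height 50 mm; outside diameter 49 mm at the foot, 52 mm from 14 mm up. Loop handle on its own +x side, out to 47 mm from the axis, 17 to 46 mm above the foot. At the start it stands in the mouth of the blue or green cup (varies), its foot on a ledge 10 mm below that cup's rim; lifts straight out. Origin: centre of the underside, z up.
- blue_cup: Larger cup, blue all over, 210 g. Height 58 mm; outside diameter 58 mm at the foot, 68 mm at 12 mm up, 70 mm at the rim. Inside, a ledge 48 mm above the foot carries a small cup (red or white) at the start; mouth 58 mm wide. Loop handle on its own +x side, out to 59 mm from the axis, 12 to 48 mm above the foot. Starts on the table. Origin: centre of the underside, z up.
- green_cup: Larger cup, dark green all over, 210 g. Height 58 mm; outside diameter 58 mm at the foot, 68 mm at 12 mm up, 70 mm at the rim. Inside, a ledge 48 mm above the foot carries a small cup (red or white) at the start; mouth 58 mm wide. Loop handle on its own +x side, out to 59 mm from the axis, 12 to 48 mm above the foot. Starts on the table. Origin: centre of the underside, z up.
- red_saucer: Round red saucer, empty, fixed to the table. Outer diameter 116 mm, rim 13 mm above the table; flat inner floor 6 mm above the table, about 80 mm across. It belongs to the red cup. Origin: centre of the underside (at table height).
- white_saucer: Round white saucer, empty, fixed to the table. Outer diameter 116 mm, rim 13 mm above the table; flat inner floor 6 mm above the table, about 80 mm across. It belongs to the white cup. Origin: centre of the underside (at table height).
- blue_saucer: Round blue saucer, empty, fixed to the table. Outer diameter 116 mm, rim 13 mm above the table; flat inner floor 6 mm above the table, about 80 mm across. It belongs to the blue cup. Origin: centre of the underside (at table height).
- green_saucer: Round dark green saucer, empty, fixed to the table. Outer diameter 116 mm, rim 13 mm above the table; flat inner floor 6 mm above the table, about 80 mm across. It belongs to the dark green cup. Origin: centre of the underside (at table height).
- tamper: Coffee tamper standing on a flat black rubber mat on the right (-y) side: round steel base 58 mm across, wooden knob handle, 80 mm high in all, 450 g. Leave it alone. Origin: centre of the underside.
- milk_jug: Empty steel milk jug on the left (+y) side, 76 mm across, 90 mm high, handle loop towards its own -x reaching 70 mm from the axis, 350 g. Leave it alone. Origin: centre of the underside.
Not all that is in view belongs to the job. Leave any pink or yellow look-alike of the blue_cup alone.

How it is judged (in metres and radians):
At the end, for the whole second after the job is handed in: Each of the red, white, blue and green cups stands on the saucer of its own colour: its axis within 12 mm of the saucer's centre, its foot down on the saucer's floor, upright within about 6 degrees and at rest. The tamper and the milk jug still stand upright (horizontal distance between red_cup and red_saucer below 0.012 m and z of red_cup in the frame of red_saucer between 0.003 and 0.01 m and angle between each of red_cup, white_cup, blue_cup, green_cup's own z axis and vertical below 0.1 rad and linear speed of each of red_cup, white_cup, blue_cup, green_cup below 0.02 m/s and horizontal distance between white_cup and white_saucer below 0.012 m and z of white_cup in the frame of white_saucer between 0.003 and 0.01 m and horizontal distance between blue_cup and blue_saucer below 0.012 m and z of blue_cup in the frame of blue_saucer between 0.003 and 0.01 m and horizontal distance between green_cup and green_saucer below 0.012 m and z of green_cup in the frame of green_saucer between 0.003 and 0.01 m and angle between each of tamper, milk_jug's own z axis and vertical below 0.15 rad); the robot touches nothing.
It fails at once if a cup is tipped over (more than 45 degrees) (angle between any of red_cup, white_cup, blue_cup, green_cup's own z axis and vertical above 0.79 rad).
It fails at once if a cup is slammed onto its saucer (contact force over 45 N) (contact force between red_cup and red_saucer above 45 N or contact force between white_cup and white_saucer above 45 N or contact force between blue_cup and blue_saucer above 45 N or contact force between green_cup and green_saucer above 45 N).
It fails at once if a cup is dropped (falls freely, out of the fingers, faster than 0.55 m/s: from more than about 15 mm up) ((contact force between the fingers and red_cup below 0.05 N and linear speed of red_cup above 0.55 m/s) or (contact force between the fingers and white_cup below 0.05 N and linear speed of white_cup above 0.55 m/s) or (contact force between the fingers and blue_cup below 0.05 N and linear speed of blue_cup above 0.55 m/s) or (contact force between the fingers and green_cup below 0.05 N and linear speed of green_cup above 0.55 m/s)).
It fails at once if the tamper is shifted more than 30 mm (distance of tamper from where it was at the start of the episode above 0.03 m).
It fails at once if the milk jug is shifted more than 30 mm (distance of milk_jug from where it was at the start of the episode above 0.03 m).
It also fails if it takes over 122 s, if anything falls off the work surface, if the arm or the gripper's body presses on something with over 40 N, if the wrist force passes 120 N, or if a joint passes its speed limit or range.

## Working session

There is one attempt and no reset: what is moved stays moved. The work goes in short steps, Python scripts to look and compute and a tool call to move; the robot and the scene stay as the last step left them, time stands still between calls to the robot, and variables do not carry over. Pictures are saved under pics/ and viewed, and the job is handed in when it is done.

Besides the shell and the picture viewer there is one more tool, called after ">>>" as name(argument=value, ...), one argument or row to a line, values as JSON. send_rows: Moves the arm, as the interface text tells. Its arguments: {"type":"object","properties":{"rows":{"type":"array"}},"required":["rows"]}

```bash
ls; mkdir -p pics; cat > h.py <<'E'
from bench import *
import numpy as np, cv2
def cam(n):
    s=observe(); c=read_camera(n)
    if 'pose' in c: P=np.array(c['pose'])
    else:
        T=np.eye(4);T[:3,:3]=np.array(s['orientation']);T[:3,3]=s['tool_pos'];P=T@np.array(c['mount'])
    c['P']=P; return c
def rays(c,uv):
    uv=np.asarray(uv,float).reshape(-1,2)
    d=np.c_[(uv[:,0]-c['cx'])/c['fx'],(uv[:,1]-c['cy'])/c['fy']]
    x=d.copy()
    for _ in range(30): x=d/(1+c['k1']*(x**2).sum(1,keepdims=True))
    D=np.c_[x[:,0],-x[:,1],-np.ones(len(x))]
    return D
def plane(c,uv,z):
    D=rays(c,uv)@c['P'][:3,:3].T; o=c['P'][:3,3]
    t=(z-o[2])/D[:,2]; return o+D*t[:,None]
def cloud(c):
    h,w=c['z_map'].shape
    uv=np.stack(np.meshgrid(np.arange(w),np.arange(h)),-1).reshape(-1,2)
    D=rays(c,uv)*c['z_map'].reshape(-1,1)
    return (D@c['P'][:3,:3].T+c['P'][:3,3]).reshape(h,w,3)
def save(c,f,s=1.5):
    im=cv2.cvtColor(c['img'],cv2.COLOR_RGB2BGR); cv2.imwrite(f,cv2.resize(im,None,fx=s,fy=s,interpolation=cv2.INTER_CUBIC))
E
python3 - <<'E'
from h import *
for n in ['scene','side','wrist']:
    c=cam(n); save(c,f'pics/{n}0.png'); print(n,c['fx'],c['cx'],c['cy'],c['k1'],np.round(c['P'],3).tolist())
    np.save(f'{n}0.npy',c,allow_pickle=True)
s=observe();print(s)
E
```

```text
pics
scene 431.9392024983545 254.51043782217965 193.65638293686854 -0.03016446358939953 [[-0.484, -0.57, 0.664, 1.283], [0.875, -0.315, 0.368, 0.46], [-0.001, 0.759, 0.651, 0.861], [0.0, 0.0, 0.0, 1.0]]
side 392.9837505849957 262.9949101241483 191.9437254753098 -0.13546696558510804 [[0.835, 0.427, -0.348, 0.049], [-0.551, 0.646, -0.529, -0.708], [-0.001, 0.633, 0.775, 1.084], [0.0, 0.0, 0.0, 1.0]]
wrist 318.6182189925414 259.1892730105367 191.03770127330299 0.0040328950378100605 [[0.275, -0.934, -0.228, 0.112], [0.961, 0.267, 0.066, 0.644], [-0.001, -0.238, 0.971, 0.384], [0.0, 0.0, 0.0, 1.0]]
{'clock': 0.15, 'joint_positions': array([ 6.40504397e+01,  1.40758958e+01,  8.93068379e+01, -7.53526380e-04,
        7.67014564e+01, -9.97474745e+00]), 'joint_vel': array([ 0.04057082, -0.17195214, -0.1739788 ,  0.12093007, -0.03241638,
       -0.05325075]), 'effort': array([-5.95236652e-04, -4.16264570e+01, -3.14980423e+01,  6.84745889e-02,
        3.16377694e-02, -9.75907960e-05]), 'tool_pos': array([0.17869445, 0.62451485, 0.2216067 ]), 'orientation': array([[-6.31468815e-04,  2.75211384e-01,  9.61383532e-01],
       [-1.32685016e-03,  9.61382647e-01, -2.75212002e-01],
       [-9.99998920e-01, -1.44939969e-03, -2.41918891e-04]]), 'force': array([ 0.16073885, -0.03099097, -0.22060839]), 'torque': array([ 0.00076007, -0.02126383,  0.003472  ]), 'finger_gap': 0.9968310493222494}
```

View pics/scene0.png

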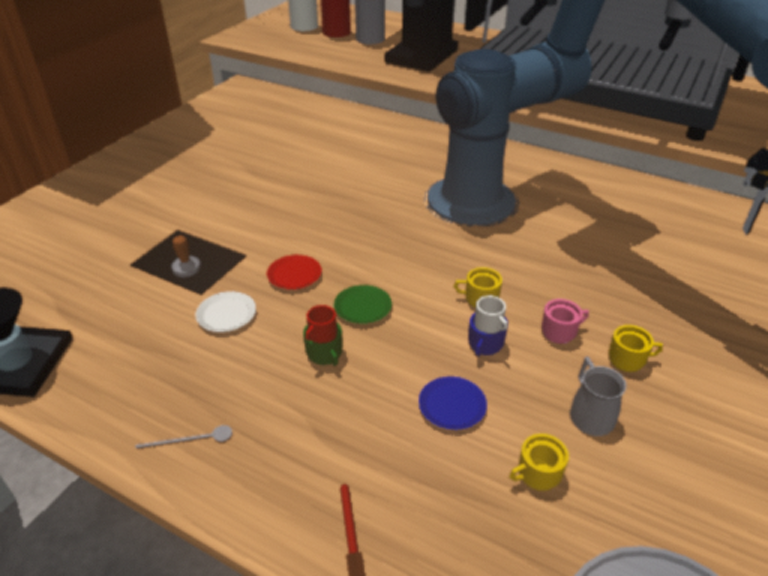

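View pics/side0.png

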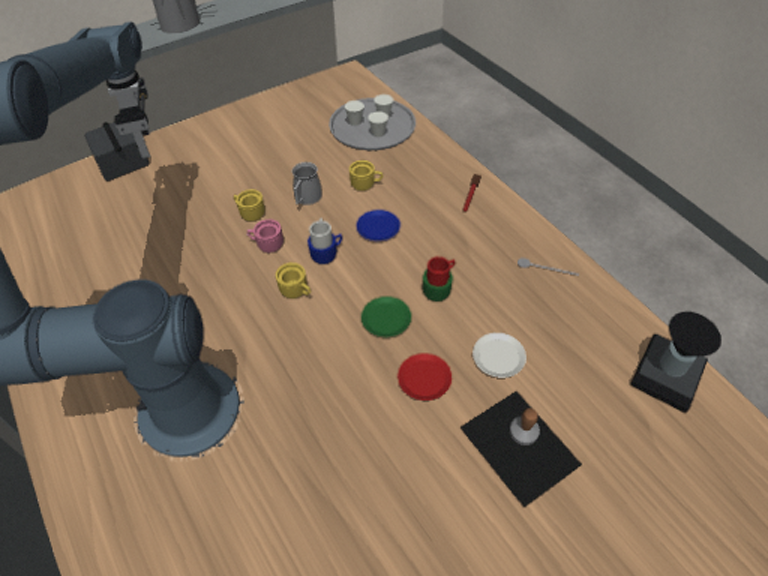

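View pics/wrist0.png

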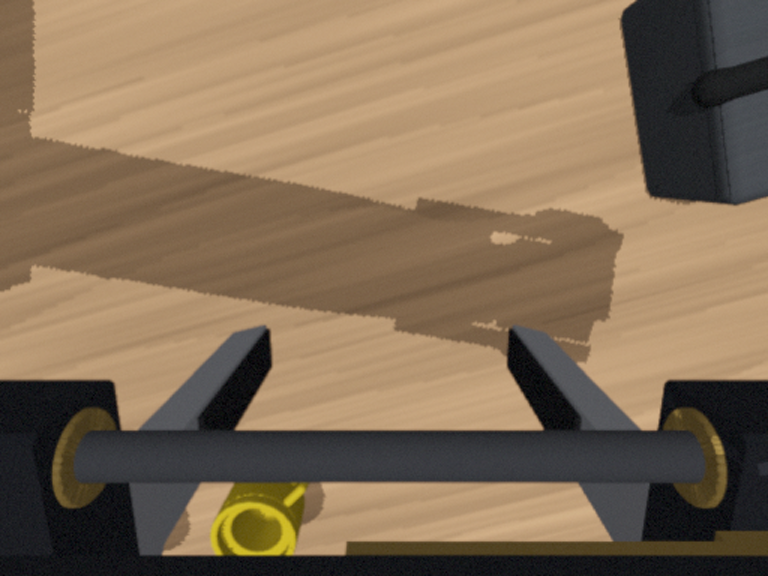

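The scene picture shows red on green at about (323,335) and white on blue at (488,325). The saucers are white (226,312), red (295,272), green (363,305) and blue (453,403). The look-alikes are yellow cups at (484,287), (632,348), (543,462) and a pink cup at (562,320). The jug is at (598,398) and the tamper at (186,258). The side view agrees: red/green (437,278), white/blue (321,242). There are also three whitish cups on the far tray around (378,115), which don't belong to the job.

```bash
cat > seg.py <<'E'
from h import *
def masks(c):
    hsv=cv2.cvtColor(c['img'],cv2.COLOR_RGB2HSV); H,S,V=[hsv[...,i].astype(int) for i in range(3)]
    m={'red':((H<6)|(H>174))&(S>170)&(V>60),'blue':(H>110)&(H<130)&(S>120)&(V>40),'green':(H>45)&(H<80)&(S>90)&(V>20),
       'white':(S<40)&(V>110)&True}
    return {k:v.astype(np.uint8) for k,v in m.items()}
def comps(m,amin=60):
    n,l,st,ce=cv2.connectedComponentsWithStats(m,connectivity=8)
    return [(i,st[i],ce[i],l==i) for i in range(1,n) if st[i][4]>=amin]
E
python3 - <<'E'
from seg import *
for n in ['scene','side']:
    c=np.load(f'{n}0.npy',allow_pickle=True).item(); W=cloud(c)
    for k,m in masks(c).items():
        for i,st,ce,mm in comps(m):
            p=W[mm&(c['z_map']>0)]
            if len(p)==0: continue
            if np.median(p[:,0])<0.2 or np.median(p[:,0])>1.0 or p[:,2].max()>.3: continue
            # ellipse / ray centre
            print(n,k,st[:5],np.round(ce*1.5),'med',np.round(np.median(p,0),3),'zmax',np.round(np.percentile(p[:,2],[5,50,98]),3))
            # extent
            cn=max(cv2.findContours(mm.astype(np.uint8),cv2.RETR_EXTERNAL,cv2.CHAIN_APPROX_NONE)[0],key=len).reshape(-1,2)
            if np.percentile(p[:,2],98)<0.03:
                q=plane(c,cn,0.013)[:,:2].astype(np.float32); print('   circle',cv2.minEnclosingCircle(q), 'algfit', end=' ')
                A=np.c_[2*q,np.ones(len(q))]; s=np.linalg.lstsq(A,(q**2).sum(1),rcond=None)[0]; print(s[:2],np.sqrt(s[2]+s[0]**2+s[1]**2))
E
```

```text
scene red [178 170  36  23 630] [294. 272.] med [ 0.448 -0.214  0.007] zmax [0.004 0.007 0.014]
   circle ((0.4521951377391815, -0.2099064290523529), 0.05610937997698784) algfit [ 0.45245951 -0.2101469 ] 0.05399601807913218
scene red [205 204  19  24 373] [321. 323.] med [ 0.621 -0.031  0.083] zmax [0.062 0.083 0.099]
scene red [228 324  10  45 202] [348. 519.] med [0.881 0.183 0.015] zmax [0.012 0.015 0.018]
   circle ((0.8790644407272339, 0.17921733856201172), 0.05272199586033821) algfit [0.87786237 0.18173528] 0.03180278648482841
scene blue [314 210  21  26 216] [485. 340.] med [0.477 0.225 0.044] zmax [0.018 0.044 0.06 ]
scene blue [ 280  252   44   34 1197] [452. 403.] med [0.609 0.222 0.007] zmax [0.004 0.007 0.014]
   circle ((0.6114109754562378, 0.22260098159313202), 0.05591995269060135) algfit [0.61154029 0.22279442] 0.054218417500936436
scene green [224 191  36  24 693] [362. 304.] med [ 0.465 -0.037  0.007] zmax [0.004 0.007 0.013]
   circle ((0.4695740044116974, -0.03468504548072815), 0.05389999598264694) algfit [ 0.4696455  -0.03439864] 0.05188402347300189
scene white [1
[... 1894 characters left out ...]
) algfit [ 0.4687067 -0.032886 ] 0.05423064048046589
side white [ 219   63   58   36 1223] [372. 123.] med [0.826 0.604 0.005] zmax [-0.     0.005  0.066]
side white [207 146  14  20 198] [320. 233.] med [0.444 0.215 0.082] zmax [0.058 0.082 0.099]
side white [315 222  36  30 827] [499. 354.] med [ 0.618 -0.253  0.007] zmax [0.003 0.007 0.015]
   circle ((0.6165497303009033, -0.2543722987174988), 0.05758439376950264) algfit [ 0.61647249 -0.25435732] 0.055923167687472394
side white [341 282  19  13 151] [525. 433.] med [ 0.533 -0.432  0.02 ] zmax [0.014 0.02  0.028]
   circle ((0.5459350347518921, -0.4229930341243744), 0.027924679219722748) algfit [ 0.54422716 -0.42457889] 0.02215712358126166
```

```bash
python3 - <<'E'
from seg import *
def circ(q):
    A=np.c_[2*q,np.ones(len(q))]; s=np.linalg.lstsq(A,(q**2).sum(1),rcond=None)[0]; return s[:2],np.sqrt(s[2]+s[0]**2+s[1]**2)
# top-down height map
R=[]
for n in ['scene','side']:
    c=np.load(f'{n}0.npy',allow_pickle=True).item(); W=cloud(c); ok=c['z_map']>0
    im=np.zeros((500,500,3),np.uint8)+40  # x 0.3..0.8, y -0.2..0.4? 
    for k,(z0,z1) in {'red':(.06,.11),'white':(.06,.11),'blue':(.02,.066),'green':(.02,.066)}.items():
        m=masks(c)[k].astype(bool)&ok&(W[...,2]>z0)&(W[...,2]<z1)&(W[...,0]<.7)&(W[...,0]>.35)&(abs(W[...,1])<.35)
        p=W[m]; zz=p[:,2]; top=zz>np.percentile(zz,97)-.006
        print(n,k,len(p),'top',top.sum(), 'zmax',zz.max(), 'mean',p[top].mean(0), 'xr',p[top,:2].min(0),p[top,:2].max(0))
    # other objects with height
    hgt=((W[...,2]>.02)&(W[...,2]<.11)&ok&(W[...,0]>.3)&(W[...,0]<.95)&(abs(W[...,1])<.6)).astype(np.uint8)
    for i,st,ce,mm in comps(hgt,40):
        p=W[mm]; print('  obj',np.round(ce*1.5),np.round(p.min(0),3),np.round(p.max(0),3))
    c=c; im=c['img']
    m=(W[...,2]>.02)&ok
    x0,y0,x1,y1=(190,160,430,340) if n=='scene' else (140,90,340,250)
    cr=cv2.cvtColor(im[y0:y1,x0:x1],cv2.COLOR_RGB2BGR)
    cv2.imwrite(f'pics/{n}crop0.png',cv2.resize(cr,None,fx=3.3 if n=='scene' else 3.7,fy=3.3 if n=='scene' else 3.7,interpolation=cv2.INTER_CUBIC))
E
```

```text
scene red 362 top 90 zmax 0.10095762623756 mean [ 0.617571   -0.02877232  0.09695369] xr [ 0.58855423 -0.05632985] [ 0.65132855 -0.00827719]
scene white 360 top 79 zmax 0.10118451431365305 mean [0.45306307 0.21962056 0.09720393] xr [0.42354093 0.19171213] [0.47318912 0.24081245]
scene blue 199 top 45 zmax 0.061478631982699206 mean [0.47178928 0.21188444 0.05739568] xr [0.4444681  0.18467912] [0.48235087 0.24716059]
scene green 16 top 2 zmax 0.06016882596281814 mean [ 0.61923797 -0.02210848  0.05916206] xr [ 0.59201122 -0.03430318] [ 0.64646471 -0.00991378]
  obj [182. 253.] [ 0.525 -0.446  0.02 ] [ 0.57  -0.395  0.089]
  obj [485. 308.] [0.301 0.107 0.02 ] [0.506 0.257 0.101]
  obj [563. 318.] [0.311 0.292 0.02 ] [0.39  0.368 0.062]
  obj [322. 333.] [ 0.579 -0.068  0.02 ] [0.658 0.016 0.102]
  obj [ 28. 353.] [ 0.81  -0.561  0.02 ] [ 0.95  -0.414  0.109]
  obj [632. 345.] [0.326 0.42  0.02 ] [0.399 0.508 0.062]
  obj [598. 396.] [0.468 0.393 0.02 ] [0.561 0.475 0.094]
  obj [541. 460.] [0.632 0.36  0.02 ] [0.716 0.429 0.061]
side red 213 top 39 zmax 0.10280097904455376 mean [ 0.6077
[... 397 characters left out ...]
7812824454 mean [ 0.60115664 -0.04745748  0.05820477] xr [ 0.57433833 -0.06521586] [ 0.63893529 -0.00290085]
  obj [378. 121.] [0.798 0.532 0.021] [0.859 0.595 0.068]
  obj [363. 173.] [0.632 0.355 0.02 ] [0.715 0.43  0.061]
  obj [305. 181.] [0.464 0.391 0.021] [0.552 0.479 0.096]
  obj [249. 202.] [0.326 0.419 0.02 ] [0.392 0.504 0.062]
  obj [266. 234.] [0.306 0.287 0.021] [0.385 0.367 0.062]
  obj [323. 241.] [0.41 0.18 0.02] [0.503 0.249 0.102]
  obj [437. 276.] [ 0.574 -0.065  0.02 ] [0.654 0.004 0.103]
  obj [292. 279.] [0.3   0.106 0.02 ] [0.368 0.196 0.063]
  obj [669. 371.] [ 0.808 -0.586  0.02 ] [ 0.95  -0.415  0.109]
  obj [526. 423.] [ 0.519 -0.447  0.02 ] [ 0.562 -0.399  0.088]
```

View pics/scenecrop0.png

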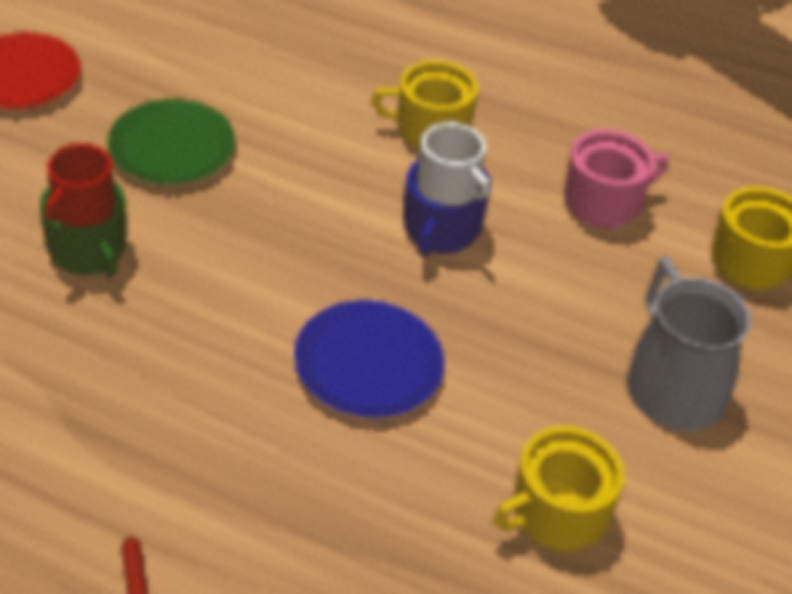

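View pics/sidecrop0.png

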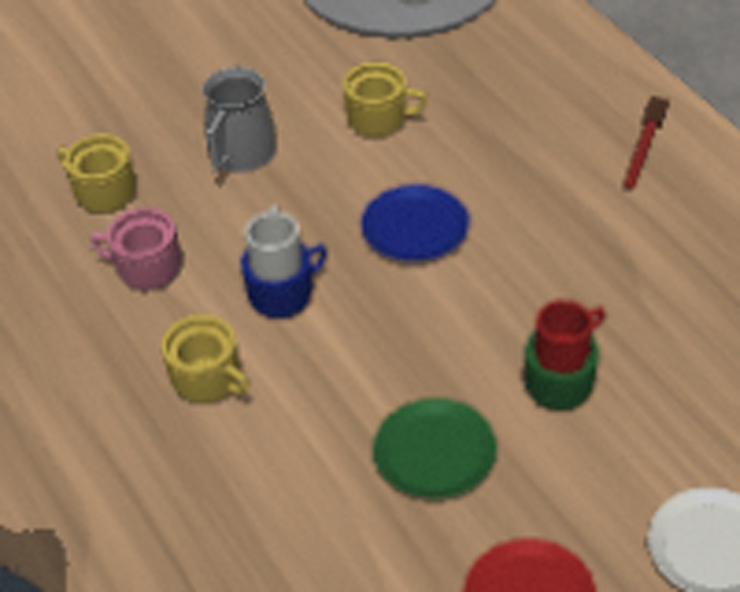

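```bash
cat >> h.py <<'E'
from scipy.spatial.transform import Rotation as Ro
def plan(xyz,az):
    s=observe(); R=np.array(s['orientation']); p=np.array(s['tool_pos'])
    best=None
    for a in (az,az+180):
        a=np.radians(a); y=np.array([np.cos(a),np.sin(a),0]); x=np.array([0,0,-1.]); T=np.c_[x,y,np.cross(x,y)]
        r=Ro.from_matrix(R.T@T).as_rotvec()
        # j6 estimate
        j=s['joint_positions']; dj1=np.degrees(np.arctan2(xyz[1],xyz[0])-np.arctan2(p[1],p[0])); 
        j6=j[5]+dj1+np.degrees(r[0])
        print('az',round(float(np.degrees(a))),'shift cm',np.round(R.T@(np.array(xyz)-p)*100,2),'rot',np.round(r,3),'j6~',round(j6))
    print('now',np.round(p,4),'az',np.round(np.degrees(np.arctan2(R[1,1],R[0,1])),1),'clock',s['clock'],'gap',round(s['finger_gap'],3),'F',np.round(s['force'],1))
E
python3 -c "
from h import *
plan([.446,.2155,.25],0)"
```

```text
az 0 shift cm [ -2.8  -31.97  36.95] rot [1.292e+00 1.000e-03 1.000e-03] j6~ 16
az 180 shift cm [ -2.8  -31.97  36.95] rot [-1.85e+00 -2.00e-03  1.00e-03] j6~ -164
now [0.1787 0.6245 0.2216] az 74.0 clock 0.15 gap 0.997 F [ 0.2 -0.  -0.2]
```

>>> send_rows(
  rows=[
    [[-3, -8, 9, 0.3, 0, 0, 1], [-3, -16, 18.5, 0.6, 0, 0, 1], [-2.8, -24, 28, 0.95, 0, 0, 1], [-2.8, -32, 37, 1.29, 0, 0, 1], [-2.8, -32, 37, 1.29, 0, 0, 1], [-2.8, -32, 37, 1.29, 0, 0, 1], [-2.8, -32, 37, 1.29, 0, 0, 1], [-2.8, -32, 37, 1.29, 0, 0, 1], [-2.8, -32, 37, 1.29, 0, 0, 1], [-2.8, -32, 37, 1.29, 0, 0, 1]],
  ],
)

```text
clock: 1.4
tool_pos: [0.446, 0.2153, 0.2497]
orientation: [[-0.001, 1.0, 0.002], [-0.001, 0.002, -1.0], [-1.0, -0.001, 0.001]]
force: [-1.0, 0.9, -0.1]
finger_gap: 1.0
```

```bash
python3 - <<'E'
from h import *
c=cam('wrist'); save(c,'pics/wrist1.png'); np.save('wrist1.npy',c,allow_pickle=True)
plan([.61,-.035,.25],90)
E
```

```text
az 90 shift cm [-2.000e-02  1.635e+01  2.513e+01] rot [-1.568 -0.     0.002] j6~ -106
az 270 shift cm [-2.000e-02  1.635e+01  2.513e+01] rot [1.574 0.002 0.   ] j6~ 74
now [0.4457 0.2158 0.2497] az 0.2 clock 1.45 gap 0.997 F [-0.6  0.2 -0.6]
```

View pics/wrist1.png

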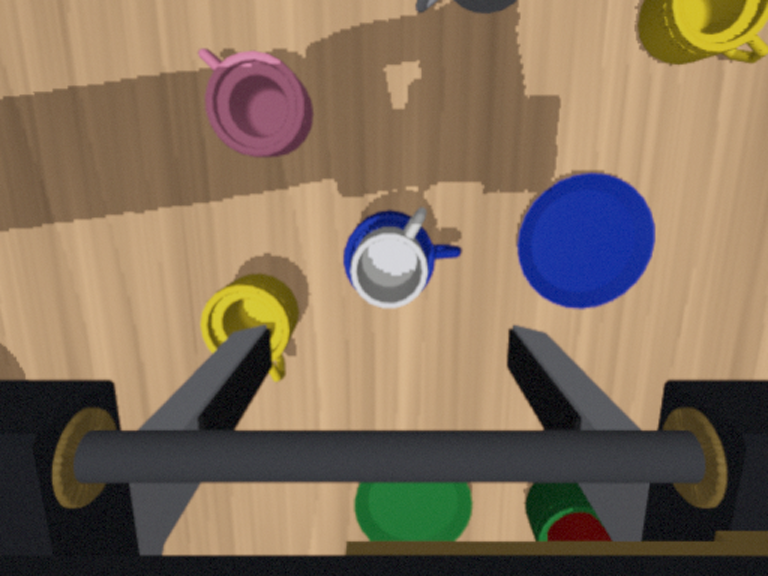

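The wrist view shows the white cup rim at about (390,268), its handle towards (418,215), the blue handle at (455,252) and the blue saucer at (586,240). Yellow and pink are clear of them at (250,320) and (260,105).

```bash
cat > cup.py <<'E'
from seg import *
def circ(q):
    A=np.c_[2*q,np.ones(len(q))]; s=np.linalg.lstsq(A,(q**2).sum(1),rcond=None)[0]; return s[:2],np.sqrt(s[2]+s[0]**2+s[1]**2)
def rim(c,col,lo,zr,near,r):
    """rim circle: depth-masked points near the top height; robust circle from cloud + ray/plane"""
    W=cloud(c); m=masks(c)[col].astype(bool); ok=(c['z_map']>0)&(W[...,2]>zr-.006)&(W[...,2]<zr+.008)&(np.hypot(W[...,0]-near[0],W[...,1]-near[1])<.08)
    d=np.hypot(W[...,0]-near[0],W[...,1]-near[1])
    p=W[m&ok]; cc=np.array(near)
    for _ in range(15):
        rr=np.hypot(*(p[:,:2]-cc).T); s=p[rr<r+.003][:,:2]; cc,rad=circ(s)
    # handle
    q=W[m&(W[...,2]>lo)&(c['z_map']>0)&(d<.09)]; v=q[:,:2]-cc; rr=np.hypot(*v.T); h=v[rr>r+.006]
    az=np.degrees(np.arctan2(h[:,1].mean(),h[:,0].mean())) if len(h) else None
    print(col,'centre',np.round(cc,4),'r',round(rad,4),'z',np.round(np.median(p[:,2]),4),len(p),'handle az',az,'n',len(h),'maxr',rr.max())
    return cc,az
E
python3 - <<'E'
from cup import *
c=np.load('wrist1.npy',allow_pickle=True).item()
rim(c,'white',.065,.098,[.446,.2155],.026)
rim(c,'blue',.015,.058,[.446,.2155],.035)
# blue saucer edge
m=masks(c)['blue']
for i,st,ce,mm in comps(m,300):
    cn=max(cv2.findContours(mm.astype(np.uint8),cv2.RETR_EXTERNAL,cv2.CHAIN_APPROX_NONE)[0],key=len).reshape(-1,2)
    print(ce*1.5,circ(plane(c,cn,.013)[:,:2]))
# rim by ray/plane using white outer contour: bottom half only
m=masks(c)['white']
for i,st,ce,mm in comps(m,300):
    cn=max(cv2.findContours(mm.astype(np.uint8),cv2.RETR_EXTERNAL,cv2.CHAIN_APPROX_NONE)[0],key=len).reshape(-1,2)
    q=plane(c,cn,.098)[:,:2]; s=q[q[:,1]<ce[1]*0+.213]; print(ce*1.5,len(s),circ(s) if len(s)>8 else '')
E
```

```text
white centre [0.4448 0.2189] r 0.0237 z 0.0982 710 handle az 59.39851162389128 n 137 maxr 0.05953533556775569
blue centre [0.4447 0.2188] r 0.0315 z 0.058 486 handle az 4.310592691699244 n 91 maxr 0.05525566023070417
[585.51281443 240.02112008] (array([0.60951432, 0.22543854]), np.float64(0.05600595028523111))
[371.52371134 230.80515464] (array([0.44120968, 0.21428734]), np.float64(0.03199102709791313))
[434.23548387 249.75967742] (array([0.48253186, 0.21699011]), np.float64(0.014879652323311352))
[390.86749867 262.12798725] 60 (array([0.44433636, 0.21888178]), np.float64(0.025705254400267642))
```

```bash
python3 -c "
from h import *
plan([.4446,.2189,.084],-30.6)"
```

```text
az -31 shift cm [16.57 -0.09 -0.33] rot [0.537 0.002 0.001] j6~ 44
az 149 shift cm [16.57 -0.09 -0.33] rot [-2.604e+00 -1.000e-03  2.000e-03] j6~ -136
now [0.4457 0.2158 0.2497] az 0.2 clock 1.45 gap 0.997 F [-0.6  0.2 -0.6]
```

>>> send_rows(
  rows=[
    [[2, -0.1, -0.3, 0.18, 0, 0, 1], [5, -0.1, -0.3, 0.36, 0, 0, 1], [8, -0.1, -0.3, 0.537, 0, 0, 1], [10, -0.1, -0.3, 0.537, 0, 0, 1], [12, -0.1, -0.3, 0.537, 0, 0, 1], [14, -0.1, -0.3, 0.537, 0, 0, 1], [15.5, -0.1, -0.3, 0.537, 0, 0, 1], [16.5, -0.1, -0.3, 0.537, 0, 0, 1], [16.5, -0.1, -0.3, 0.537, 0, 0, 1], [16.5, -0.1, -0.3, 0.537, 0, 0, 1]],
  ],
)

```text
clock: 2.7
tool_pos: [0.445, 0.2188, 0.0854]
orientation: [[-0.0, 0.861, -0.509], [-0.001, -0.509, -0.861], [-1.0, 0.0, 0.001]]
force: [-0.1, -0.2, 0.6]
finger_gap: 0.999
```

```bash
python3 - <<'E'
from h import *
c=cam('wrist'); save(c,'pics/wrist2.png'); 
plan([.4446,.2189,.084],-30.6)
E
```

```text
az -31 shift cm [ 0.15 -0.05  0.02] rot [ 0.     0.001 -0.001] j6~ 44
az 149 shift cm [ 0.15 -0.05  0.02] rot [-3.141e+00  1.000e-03  1.000e-03] j6~ -136
now [0.4451 0.2188 0.0855] az -30.6 clock 2.75 gap 1.003 F [-0.4 -0.3 -0.3]
```

View pics/wrist2.png

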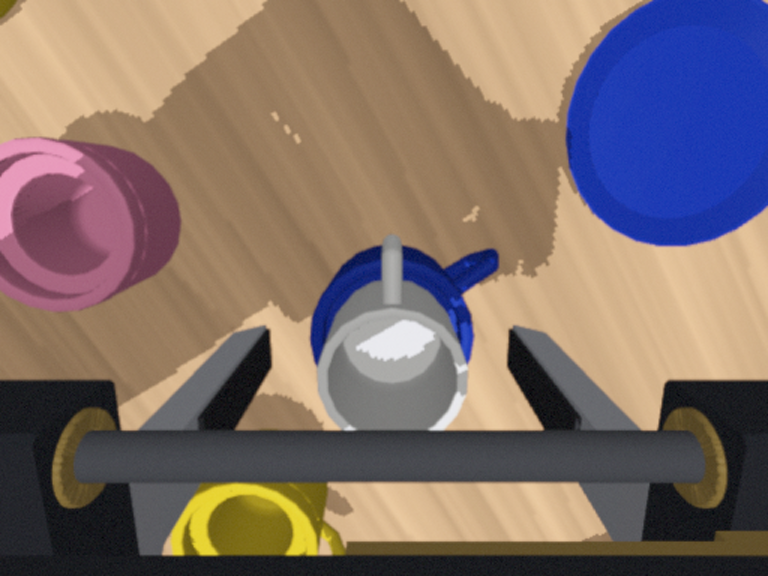

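The white cup is centred between the fingers at (392,370) and its handle points straight away from the jaws at (392,265). Closing now.

>>> send_rows(
  rows=[
    [[0.1, -0.05, 0, 0, 0, 0, 0.5], [0.1, -0.05, 0, 0, 0, 0, 0.2], [0.1, -0.05, 0, 0, 0, 0, 0], [0.1, -0.05, 0, 0, 0, 0, -0.3], [0.1, -0.05, 0, 0, 0, 0, -0.3], [0.1, -0.05, 0, 0, 0, 0, -0.3], [0, -0.05, 0, 0, 0, 0, -0.3]],
  ],
)

```text
clock: 3.62
tool_pos: [0.4443, 0.219, 0.0852]
orientation: [[-0.001, 0.861, -0.509], [-0.001, -0.509, -0.861], [-1.0, -0.0, 0.001]]
force: [-0.5, 0.5, -1.2]
finger_gap: 0.561
```

```bash
python3 - <<'E'
from h import *
plan([.4446,.2189,.084],-30.6)
E
```

```text
az -31 shift cm [ 0.12  0.03 -0.  ] rot [0.    0.001 0.   ] j6~ 44
az 149 shift cm [ 0.12  0.03 -0.  ] rot [-3.141e+00 -0.000e+00  2.000e-03] j6~ -136
now [0.4443 0.219  0.0852] az -30.6 clock 3.625 gap 0.561 F [-0.5  0.5 -1.2]
```

>>> send_rows(
  rows=[
    [[-0.3, 0, 0, 0, 0, 0, -0.3], [-0.8, 0, 0, 0, 0, 0, -0.3], [-1.5, 0, 0, 0, 0, 0, -0.3], [-3, 0, 0, 0, 0, 0, -0.3], [-5, 0, 0, 0, 0, 0, -0.3], [-7, 0, 0, 0, 0, 0, -0.3], [-9, 0, 0, 0, 0, 0, -0.3], [-10.5, 0, 0, 0, 0, 0, -0.3], [-11, 0, 0, 0, 0, 0, -0.3], [-11, 0, 0, 0, 0, 0, -0.3]],
  ],
)

```text
clock: 4.88
tool_pos: [0.4444, 0.2191, 0.1953]
orientation: [[-0.0, 0.861, -0.509], [-0.001, -0.509, -0.861], [-1.0, 0.0, 0.001]]
force: [-0.8, -0.5, -1.0]
finger_gap: 0.555
```

```bash
python3 - <<'E'
from h import *
c=cam('wrist'); save(c,'pics/wrist3.png'); c=cam('side'); save(c,'pics/side3.png')
plan([.6165,-.255,.19],-30.6)
E
```

```text
az -31 shift cm [ 0.46 38.98 32.02] rot [0.    0.002 0.001] j6~ -5
az 149 shift cm [ 0.46 38.98 32.02] rot [-3.141e+00 -2.000e-03  3.000e-03] j6~ -185
now [0.4439 0.219  0.1944] az -30.6 clock 4.975 gap 0.557 F [-0.4 -0.2 -1.5]
```

View pics/wrist3.png

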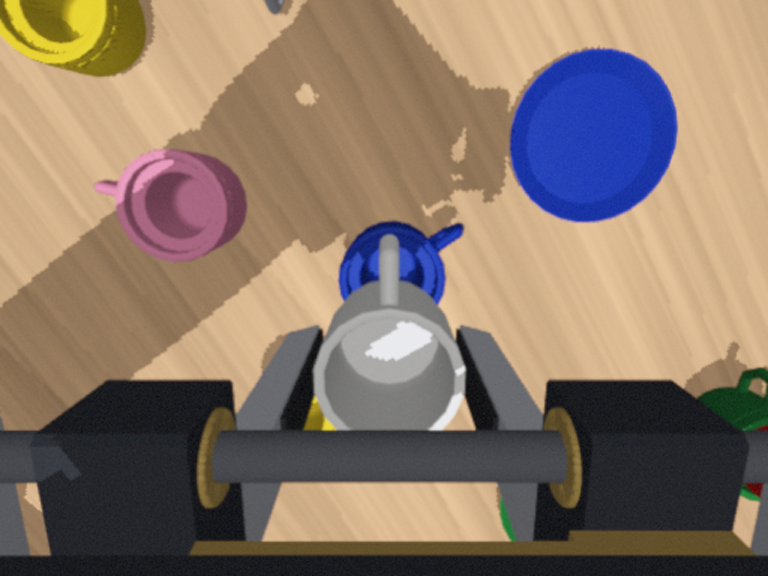

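View pics/side3.png

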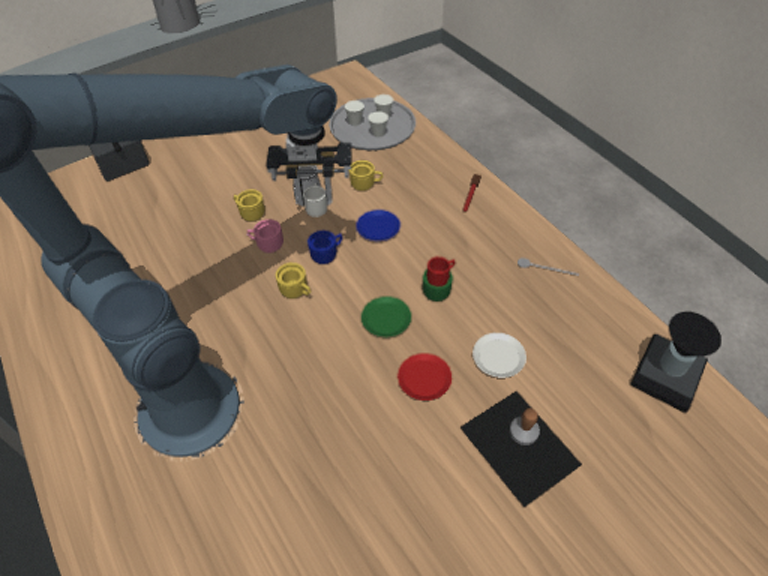

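>>> send_rows(
  rows=[
    [[0, 1.5, 1.2, 0, 0, 0, -0.3], [0, 5, 4.2, 0, 0, 0, -0.3], [0, 10, 8.2, 0, 0, 0, -0.3], [0, 15, 12.3, 0, 0, 0, -0.3], [0, 20, 16.4, 0, 0, 0, -0.3], [0, 25, 20.5, 0, 0, 0, -0.3], [0, 30, 24.6, 0, 0, 0, -0.3], [0, 34.5, 28.3, 0, 0, 0, -0.3], [0, 37.5, 31, 0, 0, 0, -0.3], [0, 39, 32, 0, 0, 0, -0.3]],
  ],
)

```text
clock: 6.22
tool_pos: [0.6165, -0.2571, 0.1932]
orientation: [[-0.004, 0.859, -0.511], [-0.0, -0.511, -0.859], [-1.0, -0.003, 0.002]]
force: [0.2, 0.4, -1.5]
finger_gap: 0.557
```

>>> send_rows(
  rows=[
    [[0, 0, 0, 0, 0, 0, -0.3], [0, 0, 0, 0, 0, 0, -0.3]],
  ],
)

```text
clock: 6.48
tool_pos: [0.6162, -0.2555, 0.1926]
orientation: [[-0.005, 0.86, -0.51], [0.001, -0.51, -0.86], [-1.0, -0.005, 0.002]]
force: [-0.3, 0.8, -0.3]
finger_gap: 0.557
```

```bash
python3 - <<'E'
from cup import *
c=cam('wrist'); save(c,'pics/wrist4.png'); np.save('wrist4.npy',c,allow_pickle=True)
W=cloud(c); d=np.hypot(W[...,0]-.6165,W[...,1]+.255)
p=W[(c['z_map']>0)&(W[...,2]>.0095)&(W[...,2]<.03)&(d<.07)]
print(len(p),p.min(0),p.max(0),circ(p[:,:2]))
plan([.6165,-.255,.19],-30.6)
E
```

```text
1684 [ 0.55868155 -0.30955447  0.00950022] [ 0.67302265 -0.19746716  0.01508038] (array([ 0.61601019, -0.2547516 ]), np.float64(0.05342261951601319))
az -31 shift cm [ 0.29  0.   -0.04] rot [-0.001  0.002  0.004] j6~ -2
az 149 shift cm [ 0.29  0.   -0.04] rot [ 3.141e+00  7.000e-03 -3.000e-03] j6~ 178
now [ 0.6163 -0.2553  0.1929] az -30.7 clock 6.525 gap 0.557 F [-0.6  0.2 -1.4]
```

View pics/wrist4.png

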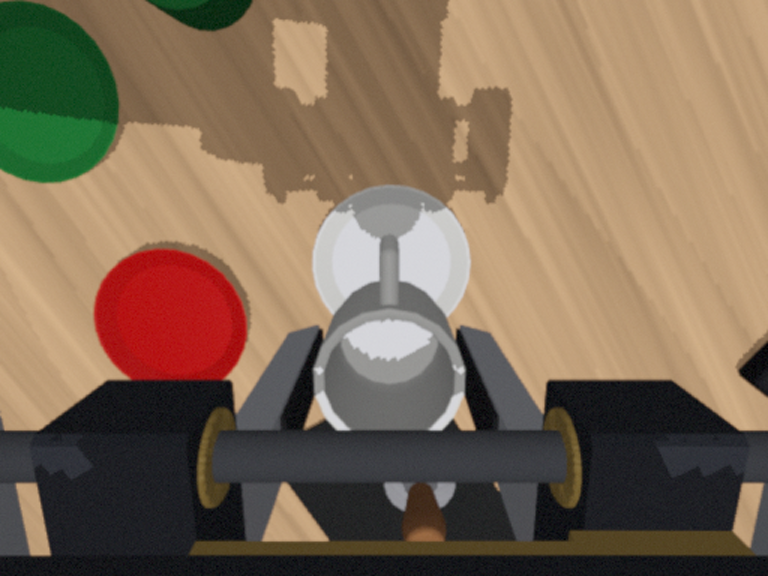

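>>> send_rows(
  rows=[
    [[1, 0, 0, 0, 0, 0.004, -0.3], [3, 0, 0, 0, 0, 0.004, -0.3], [5.5, 0, 0, 0, 0, 0.004, -0.3], [8, 0, 0, 0, 0, 0.004, -0.3], [10, 0, 0, 0, 0, 0.004, -0.3], [12, 0, 0, 0, 0, 0.004, -0.3], [13.3, 0, 0, 0, 0, 0.004, -0.3], [14.0, 0, 0, 0, 0, 0.004, -0.3], [14.4, 0, 0, 0, 0, 0.004, -0.3], [14.5, 0, 0, 0, 0, 0.004, -0.3]],
  ],
)

```text
clock: 7.78
tool_pos: [0.6159, -0.2555, 0.0483]
orientation: [[-0.001, 0.86, -0.51], [-0.002, -0.51, -0.86], [-1.0, 0.0, 0.002]]
force: [-0.4, 0.0, -1.2]
finger_gap: 0.555
```

```bash
python3 - <<'E'
from h import *
plan([.616,-.2549,.0435],-30.6)
E
```

```text
az -31 shift cm [ 0.48 -0.02 -0.06] rot [-0.001  0.002 -0.   ] j6~ -2
az 149 shift cm [ 0.48 -0.02 -0.06] rot [ 3.141e+00 -1.000e-03 -3.000e-03] j6~ 178
now [ 0.6159 -0.2555  0.0483] az -30.7 clock 7.775 gap 0.555 F [-0.4  0.  -1.2]
```

>>> send_rows(
  rows=[
    [[0.1, 0, 0, 0, 0, 0, -0.3], [0.2, 0, 0, 0, 0, 0, -0.3], [0.3, 0, 0, 0, 0, 0, -0.3], [0.4, 0, 0, 0, 0, 0, -0.3], [0.45, 0, 0, 0, 0, 0, -0.3], [0.45, 0, 0, 0, 0, 0, -0.3]],
  ],
)

```text
clock: 8.52
tool_pos: [0.6158, -0.2554, 0.0436]
orientation: [[-0.001, 0.86, -0.51], [-0.002, -0.51, -0.86], [-1.0, 0.0, 0.002]]
force: [-0.8, -0.5, -0.2]
finger_gap: 0.557
```

>>> send_rows(
  rows=[
    [[0.05, 0, 0, 0, 0, 0, -0.3], [0.1, 0, 0, 0, 0, 0, -0.3], [0.1, 0, 0, 0, 0, 0, -0.3], [0.1, 0, 0, 0, 0, 0, -0.3]],
  ],
)

```text
clock: 9.02
tool_pos: [0.6159, -0.2555, 0.0427]
orientation: [[-0.001, 0.86, -0.51], [-0.002, -0.51, -0.86], [-1.0, 0.0, 0.002]]
force: [-0.3, 0.6, -0.5]
finger_gap: 0.557
```

>>> send_rows(
  rows=[
    [[0.05, 0, 0, 0, 0, 0, -0.3], [0.08, 0, 0, 0, 0, 0, -0.3], [0.08, 0, 0, 0, 0, 0, -0.3]],
  ],
)

```text
clock: 9.4
tool_pos: [0.6159, -0.2555, 0.0422]
orientation: [[-0.001, 0.86, -0.51], [-0.002, -0.51, -0.86], [-1.0, 0.0, 0.002]]
force: [-0.7, 0.2, 1.2]
finger_gap: 0.562
```

>>> send_rows(
  rows=[
    [[0, 0, 0, 0, 0, 0, 0.2], [0, 0, 0, 0, 0, 0, 0.4], [0, 0, 0, 0, 0, 0, 0.6], [0, 0, 0, 0, 0, 0, 0.6], [-1, 0, 0, 0, 0, 0, 0.6], [-3, 0, 0, 0, 0, 0, 0.6], [-6, 0, 0, 0, 0, 0, 0.8], [-10, 0, 0, 0, 0, 0, 1], [-15, 0, 0, 0, 0, 0, 1], [-20, 0, 0, 0, 0, 0, 1]],
  ],
)

```text
clock: 10.65
tool_pos: [0.616, -0.2552, 0.2457]
orientation: [[0.001, 0.86, -0.51], [-0.003, -0.51, -0.86], [-1.0, 0.002, 0.002]]
force: [0.4, -0.3, -0.8]
finger_gap: 0.999
```

```bash
python3 - <<'E'
from cup import *
c=cam('wrist'); save(c,'pics/wrist5.png')
rim(c,'white',.02,.056,[.616,-.255],.026)
W=cloud(c); d=np.hypot(W[...,0]-.6165,W[...,1]+.255)
p=W[(c['z_map']>0)&(W[...,2]>.0095)&(W[...,2]<.017)&(d<.07)]; print('saucer',circ(p[:,:2]))
plan([.61,-.036,.25],90)
E
```

```text
white centre [ 0.615  -0.2552] r 0.0238 z 0.0558 553 handle az 55.914892896254166 n 86 maxr 0.06017332029439911
saucer (array([ 0.61667949, -0.25383471]), np.float64(0.044988956265772394))
az 90 shift cm [  0.25 -12.05 -18.54] rot [-2.105  0.018 -0.007] j6~ -103
az 270 shift cm [  0.25 -12.05 -18.54] rot [ 1.036 -0.006 -0.015] j6~ 77
now [ 0.6191 -0.2569  0.2548] az -30.6 clock 10.7 gap 1.002 F [ 1.8 -0.3  5.3]
```

View pics/wrist5.png

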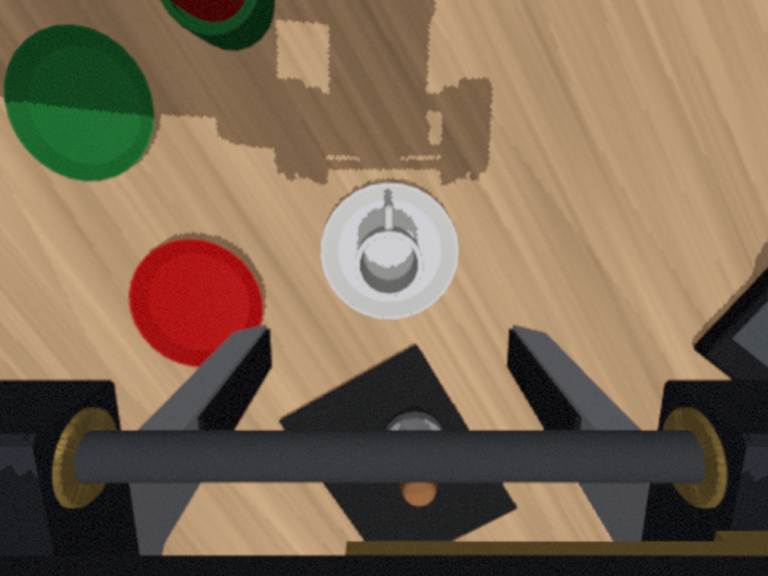

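The white cup stands upright in the middle of its saucer, around (389,262). Next is the red/green stack.

>>> send_rows(
  rows=[
    [[0, -3, -4.5, 0.17, 0, 0, 1], [0, -6, -9.3, 0.35, 0, 0, 1], [0, -9, -14, 0.52, 0, 0, 1], [0.3, -12, -18.5, 0.7, 0, -0.01, 1], [0.3, -12, -18.5, 0.87, 0, -0.01, 1], [0.3, -12, -18.5, 1.04, 0, -0.01, 1], [0.3, -12, -18.5, 1.04, 0, -0.01, 1], [0.3, -12, -18.5, 1.04, 0, -0.01, 1]],
  ],
)

```text
clock: 11.7
tool_pos: [0.6103, -0.0368, 0.2503]
orientation: [[0.009, -0.002, -1.0], [-0.002, -1.0, 0.002], [-1.0, 0.002, -0.009]]
force: [-0.0, -1.4, 0.3]
finger_gap: 0.998
```

```bash
python3 - <<'E'
from cup import *
c=cam('wrist'); save(c,'pics/wrist6.png')
a,_=rim(c,'red',.065,.098,[.61,-.036],.026)
rim(c,'green',.015,.058,a,.035)
plan([*a,.084],-90)
E
```

```text
red centre [ 0.6109 -0.0312] r 0.0235 z 0.0981 637 handle az -22.35510730792077 n 95 maxr 0.053428767421967956
green centre [ 0.6104 -0.031 ] r 0.0315 z 0.058 499 handle az 56.47643826594548 n 111 maxr 0.08860242998623917
az -90 shift cm [16.6  -0.59  0.08] rot [-0.002 -0.008 -0.002] j6~ 76
az 90 shift cm [16.6  -0.59  0.08] rot [ 3.139e+00 -3.000e-03  1.300e-02] j6~ 256
now [ 0.6103 -0.0368  0.2501] az -90.1 clock 11.75 gap 1.002 F [ 0.5  0.9 -0.5]
```

View pics/wrist6.png

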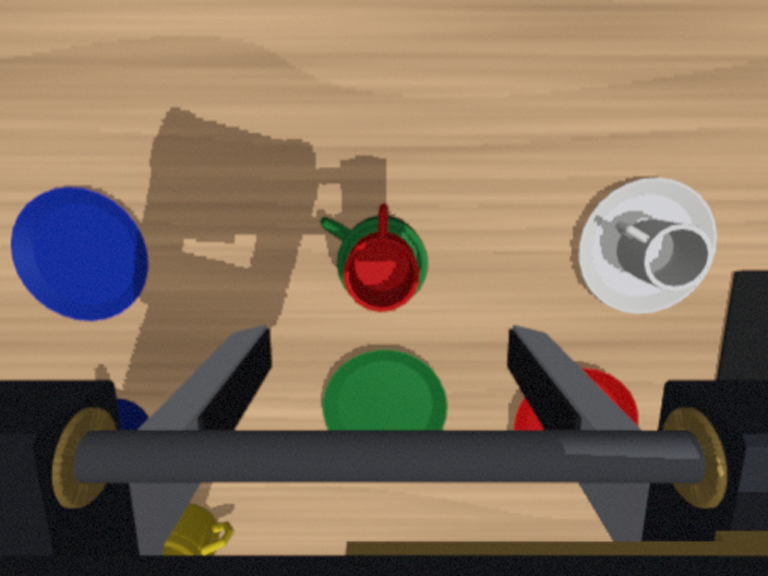

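```bash
python3 - <<'E'
from cup import *
c=cam('wrist'); W=cloud(c); a=np.array([.6107,-.0311])
v=W[...,:2]-a; r=np.hypot(v[...,0],v[...,1]); az=np.degrees(np.arctan2(v[...,1],v[...,0]))
for k,lo,hi,r0,r1 in [('red',.066,.1,.032,.05),('green',.015,.05,.042,.062)]:
    m=masks(c)[k].astype(bool)&(c['z_map']>0)&(W[...,2]>lo)&(W[...,2]<hi)&(r>r0)&(r<r1)
    vv,uu=np.nonzero(m); print(k,m.sum(),np.percentile(az[m],[5,25,50,75,95]).round(1),'px',uu.mean()*1.5,vv.mean()*1.5, np.median(W[m],0).round(4))
# ray approach: handle tip at pixel in display coordinates
for px,z in [((384,212),.085),((384,232),.092),((324,220),.045)]:
    p=plane(c,np.array(px)/1.5,z)[0,:2]-a; print(px,np.degrees(np.arctan2(p[1],p[0])),np.hypot(*p))
im=cv2.cvtColor(c['img'],cv2.COLOR_RGB2BGR)[120:220,190:320]; cv2.imwrite('pics/crop6.png',cv2.resize(im,None,fx=5,fy=5,interpolation=cv2.INTER_NEAREST))
E
```

```text
red 79 [-5.4 -3.5 -1.7 -0.1  1.6] px 382.5 215.06962025316454 [ 0.6498 -0.0322  0.0914]
green 92 [53.3 54.3 55.6 57.5 59.5] px 329.95108695652175 224.7228260869565 [0.6381 0.0088 0.045 ]
(384, 212) -2.9492187932216227 0.04054874261242433
(384, 232) -4.313302499607449 0.027797414443998077
(324, 220) 54.62126642575191 0.054292085834814686
```

View pics/crop6.png

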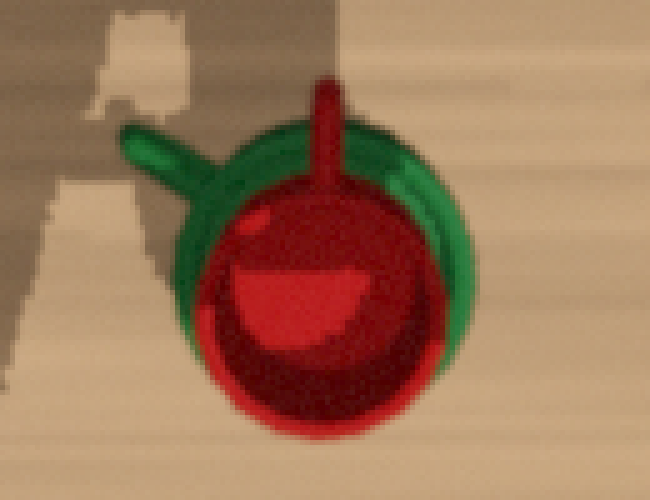

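>>> send_rows(
  rows=[
    [[2, -0.6, 0, 0.03, -0.008, 0, 1], [5, -0.6, 0, 0.03, -0.008, 0, 1], [8, -0.6, 0, 0.03, -0.008, 0, 1], [10, -0.6, 0, 0.03, -0.008, 0, 1], [12, -0.6, 0, 0.03, -0.008, 0, 1], [14, -0.6, 0, 0.03, -0.008, 0, 1], [15.5, -0.6, 0, 0.03, -0.008, 0, 1], [16.5, -0.6, 0, 0.03, -0.008, 0, 1], [16.6, -0.6, 0, 0.03, -0.008, 0, 1], [16.6, -0.6, 0, 0.03, -0.008, 0, 1]],
  ],
)

```text
clock: 13.05
tool_pos: [0.6121, -0.0312, 0.0844]
orientation: [[0.001, -0.033, -0.999], [-0.002, -0.999, 0.033], [-1.0, 0.002, -0.001]]
force: [0.3, 0.1, 0.5]
finger_gap: 1.002
```

```bash
python3 - <<'E'
from h import *
c=cam('wrist'); save(c,'pics/wrist7.png'); 
plan([.6107,-.0311,.085],-92)
E
```

```text
az -92 shift cm [-0.04 -0.01  0.15] rot [ 0.002 -0.002 -0.002] j6~ 79
az 88 shift cm [-0.04 -0.01  0.15] rot [-3.139e+00  3.000e-03 -2.000e-03] j6~ -101
now [ 0.6122 -0.0312  0.0846] az -91.9 clock 13.1 gap 0.997 F [-0.4  0.5  0.4]
```

View pics/wrist7.png

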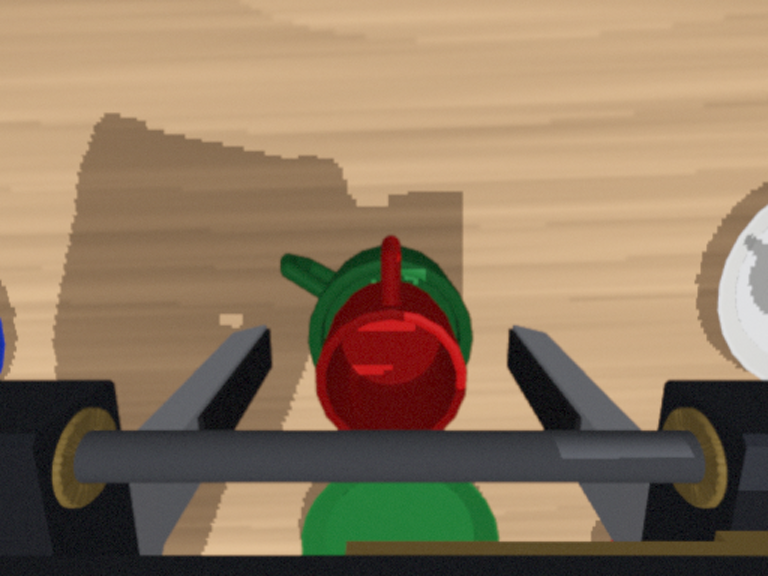

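The red cup is centred between the fingers at (391,375), with its handle straight up at (391,265). Correcting by 1.5 mm and closing.

>>> send_rows(
  rows=[
    [[0, 0, 0.15, 0, 0, 0, 0.5], [0, 0, 0.15, 0, 0, 0, 0.25], [0, 0, 0.15, 0, 0, 0, 0.1], [0, 0, 0.15, 0, 0, 0, -0.3], [0, 0, 0.15, 0, 0, 0, -0.3], [0, 0, 0.15, 0, 0, 0, -0.3], [-0.1, 0, 0.15, 0, 0, 0, -0.3]],
  ],
)

```text
clock: 13.98
tool_pos: [0.6104, -0.0311, 0.0853]
orientation: [[0.001, -0.033, -0.999], [-0.002, -0.999, 0.033], [-1.0, 0.002, -0.001]]
force: [-0.2, -1.1, -0.3]
finger_gap: 0.553
```

>>> send_rows(
  rows=[
    [[-0.3, 0, 0, 0, 0, 0, -0.3], [-0.8, 0, 0, 0, 0, 0, -0.3], [-1.5, 0, 0, 0, 0, 0, -0.3], [-3, 0, 0, 0, 0, 0, -0.3], [-5, 0, 0, 0, 0, 0, -0.3], [-7, 0, 0, 0, 0, 0, -0.3], [-9, 0, 0, 0, 0, 0, -0.3], [-10.5, 0, 0, 0, 0, 0, -0.3], [-11, 0, 0, 0, 0, 0, -0.3], [-11, 0, 0, 0, 0, 0, -0.3]],
  ],
)

```text
clock: 15.22
tool_pos: [0.6102, -0.0308, 0.1953]
orientation: [[0.001, -0.033, -0.999], [-0.001, -0.999, 0.033], [-1.0, 0.001, -0.001]]
force: [-0.3, -0.8, -2.1]
finger_gap: 0.553
```

```bash
python3 - <<'E'
from h import *
c=cam('wrist'); save(c,'pics/wrist8.png'); 
plan([.4517,-.21,.195],-90)
E
```

```text
az -90 shift cm [-0.   18.43 15.23] rot [-0.033  0.    -0.001] j6~ 54
az 90 shift cm [-0.   18.43 15.23] rot [ 3.109e+00 -2.000e-03 -1.000e-03] j6~ 234
now [ 0.6099 -0.0308  0.1947] az -91.9 clock 15.275 gap 0.556 F [-0.3  0.5 -1.5]
```

View pics/wrist8.png

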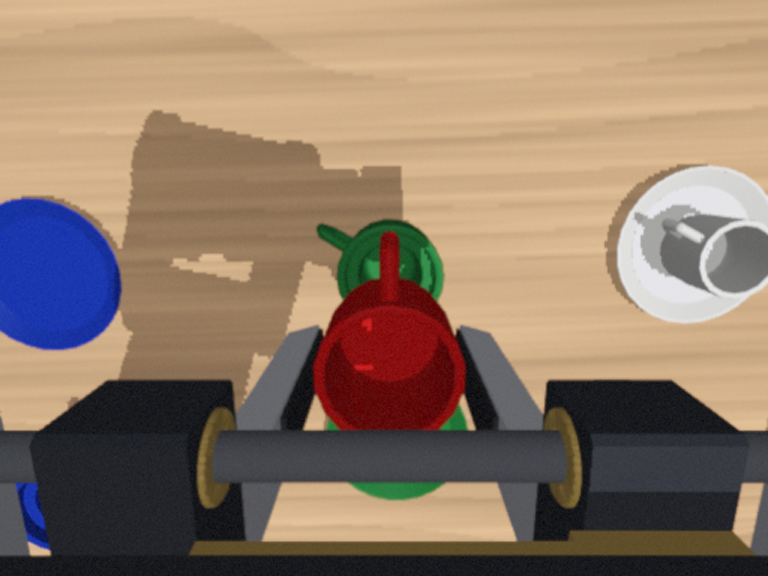

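>>> send_rows(
  rows=[
    [[0, 0.8, 0.7, 0, 0, 0, -0.3], [0, 3, 2.5, 0, 0, 0, -0.3], [0, 6.5, 5.4, 0, 0, 0, -0.3], [0, 10, 8.3, 0, 0, 0, -0.3], [0, 13.5, 11.2, 0, 0, 0, -0.3], [0, 16.4, 13.5, 0, 0, 0, -0.3], [0, 18, 14.8, 0, 0, 0, -0.3], [0, 18.4, 15.2, 0, 0, 0, -0.3], [0, 18.4, 15.2, 0, 0, 0, -0.3], [0, 18.4, 15.2, 0, 0, 0, -0.3]],
  ],
)

```text
clock: 16.52
tool_pos: [0.4523, -0.2091, 0.1948]
orientation: [[-0.0, -0.032, -0.999], [-0.001, -0.999, 0.032], [-1.0, 0.001, 0.0]]
force: [-0.4, 0.2, -1.6]
finger_gap: 0.557
```

```bash
python3 - <<'E'
from cup import *
c=cam('wrist'); save(c,'pics/wrist9.png'); W=cloud(c); d=np.hypot(W[...,0]-.4517,W[...,1]+.21)
p=W[(c['z_map']>0)&(W[...,2]>.0095)&(W[...,2]<.02)&(d<.07)]
print(len(p),p.min(0),p.max(0),circ(p[:,:2]))
plan([.4517,-.21,.048],-92)
E
```

```text
1615 [ 0.41188785 -0.26558649  0.00950282] [ 0.50663136 -0.15167353  0.01548573] (array([ 0.44985545, -0.20877237]), np.float64(0.053427140743811455))
az -92 shift cm [14.68  0.07  0.05] rot [ 0.003  0.    -0.001] j6~ 54
az 88 shift cm [14.68  0.07  0.05] rot [-3.138e+00  2.000e-03  1.000e-03] j6~ -126
now [ 0.4523 -0.2091  0.1948] az -91.8 clock 16.575 gap 0.557 F [ 0.3  1.  -2.1]
```

View pics/wrist9.png

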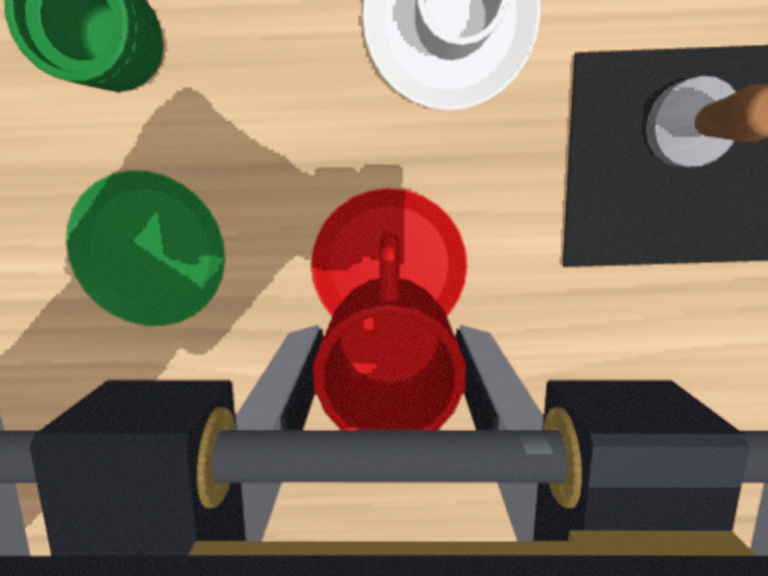

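>>> send_rows(
  rows=[
    [[1, 0, 0.1, 0, 0, 0, -0.3], [3, 0, 0.15, 0, 0, 0, -0.3], [5.5, 0, 0.15, 0, 0, 0, -0.3], [8, 0, 0.15, 0, 0, 0, -0.3], [10, 0, 0.15, 0, 0, 0, -0.3], [12, 0, 0.15, 0, 0, 0, -0.3], [13.5, 0, 0.15, 0, 0, 0, -0.3], [14.2, 0, 0.15, 0, 0, 0, -0.3], [14.6, 0, 0.15, 0, 0, 0, -0.3], [14.7, 0, 0.15, 0, 0, 0, -0.3]],
  ],
)

```text
clock: 17.82
tool_pos: [0.451, -0.2094, 0.048]
orientation: [[0.0, -0.032, -1.0], [-0.001, -0.999, 0.032], [-1.0, 0.001, -0.0]]
force: [0.3, -0.5, -0.2]
finger_gap: 0.555
```

>>> send_rows(
  rows=[
    [[0.1, 0, 0, 0, 0, 0, -0.3], [0.2, 0, 0, 0, 0, 0, -0.3], [0.3, 0, 0, 0, 0, 0, -0.3], [0.4, 0, 0, 0, 0, 0, -0.3], [0.45, 0, 0, 0, 0, 0, -0.3], [0.48, 0, 0, 0, 0, 0, -0.3], [0.5, 0, 0, 0, 0, 0, -0.3], [0.5, 0, 0, 0, 0, 0, -0.3]],
  ],
)

```text
clock: 18.82
tool_pos: [0.451, -0.2094, 0.0431]
orientation: [[0.0, -0.032, -0.999], [-0.001, -0.999, 0.032], [-1.0, 0.001, -0.0]]
force: [0.7, 0.0, -1.7]
finger_gap: 0.557
```

>>> send_rows(
  rows=[
    [[0.04, 0, 0, 0, 0, 0, -0.3], [0.08, 0, 0, 0, 0, 0, -0.3], [0.1, 0, 0, 0, 0, 0, -0.3], [0.1, 0, 0, 0, 0, 0, -0.3]],
  ],
)

```text
clock: 19.32
tool_pos: [0.4511, -0.2094, 0.0423]
orientation: [[-0.0, -0.031, -1.0], [-0.001, -1.0, 0.031], [-1.0, 0.001, -0.0]]
force: [-0.8, 0.3, 1.7]
finger_gap: 0.557
```

Force reversed to +1.7 N, so the cup is in contact. Releasing and lifting.

>>> send_rows(
  rows=[
    [[0, 0, 0, 0, 0, 0, 0.2], [0, 0, 0, 0, 0, 0, 0.4], [0, 0, 0, 0, 0, 0, 0.6], [0, 0, 0, 0, 0, 0, 0.6], [-1, 0, 0, 0, 0, 0, 0.6], [-3, 0, 0, 0, 0, 0, 0.6], [-6, 0, 0, 0, 0, 0, 0.8], [-10, 0, 0, 0, 0, 0, 1], [-14, 0, 0, 0, 0, 0, 1], [-18, 0, 0, 0, 0, 0, 1]],
  ],
)

```text
clock: 20.58
tool_pos: [0.451, -0.2091, 0.2244]
orientation: [[0.001, -0.031, -1.0], [-0.002, -1.0, 0.031], [-1.0, 0.002, -0.001]]
force: [0.8, -0.1, -0.4]
finger_gap: 1.001
```

```bash
python3 - <<'E'
from cup import *
c=cam('wrist'); save(c,'pics/wrist10.png')
rim(c,'red',.03,.056,[.451,-.2094],.026)
plan([.6105,-.031,.21],-34)
E
```

```text
red centre [ 0.4507 -0.2091] r 0.0238 z 0.0559 633 handle az -1.8028688469375138 n 88 maxr 0.04614072593313484
az -34 shift cm [  2.04 -18.49 -15.11] rot [-1.009 -0.004 -0.012] j6~ 18
az 146 shift cm [  2.04 -18.49 -15.11] rot [ 2.133 -0.014  0.005] j6~ 198
now [ 0.4535 -0.2109  0.2305] az -91.8 clock 20.625 gap 1.002 F [ 1.3 -0.9  4.3]
```

View pics/wrist10.png

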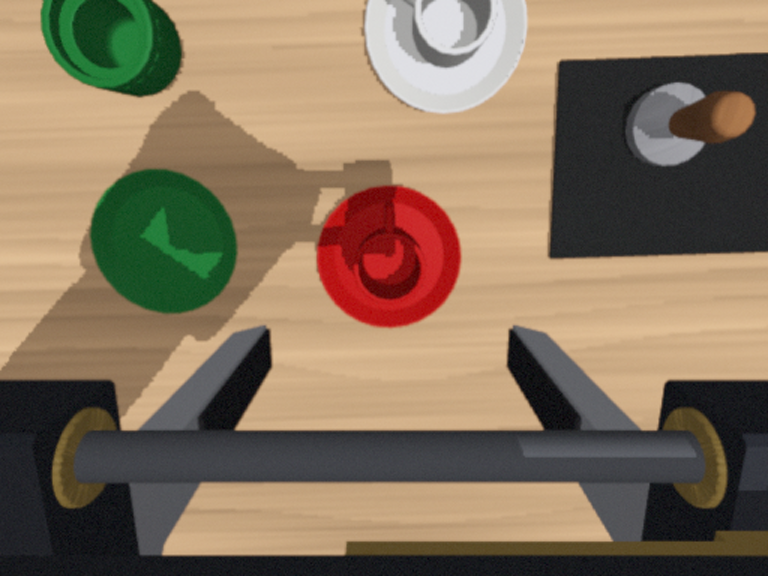

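The red cup stands centred on its saucer at (389,262). Next is the green cup.

>>> send_rows(
  rows=[
    [[0, -4, -3, -0.17, 0, 0, 1], [0, -8, -6, -0.34, 0, 0, 1], [0, -12, -9, -0.51, 0, 0, 1], [0.6, -16, -12, -0.68, 0, 0, 1], [0.6, -18.5, -15.1, -0.85, 0, 0, 1], [0.6, -18.5, -15.1, -1.01, 0, 0, 1], [0.6, -18.5, -15.1, -1.01, 0, 0, 1], [0.6, -18.5, -15.1, -1.01, 0, 0, 1]],
  ],
)

```text
clock: 21.62
tool_pos: [0.6101, -0.0311, 0.2247]
orientation: [[0.009, 0.828, -0.56], [-0.008, -0.56, -0.828], [-1.0, 0.012, 0.002]]
force: [-0.0, 0.1, -0.4]
finger_gap: 0.999
```

```bash
cat >> cup.py <<'E'
def handle(c,k,a,lo,hi,r0,r1):
    W=cloud(c); v=W[...,:2]-a; r=np.hypot(v[...,0],v[...,1]); az=np.degrees(np.arctan2(v[...,1],v[...,0]))
    m=masks(c)[k].astype(bool)&(c['z_map']>0)&(W[...,2]>lo)&(W[...,2]<hi)&(r>r0)&(r<r1)
    print('handle',k,m.sum(),np.percentile(az[m],[5,50,95]).round(1))
E
python3 - <<'E'
from cup import *
c=cam('wrist'); save(c,'pics/wrist11.png')
a,_=rim(c,'green',.015,.058,[.6105,-.031],.035)
handle(c,'green',a,.015,.05,.044,.062)
plan([*a,.045],-34)
E
```

```text
green centre [ 0.6106 -0.0305] r 0.0313 z 0.0579 1016 handle az 108.92131160696292 n 219 maxr 0.08525962611048472
handle green 75 [53.9 56.6 60.3]
az -34 shift cm [17.97 -0.21 -0.11] rot [-0.001  0.002 -0.012] j6~ 21
az 146 shift cm [17.97 -0.21 -0.11] rot [ 3.14e+00 -1.90e-02 -3.00e-03] j6~ 201
now [ 0.6101 -0.0312  0.2247] az -34.1 clock 21.675 gap 0.998 F [ 0.5  0.6 -0. ]
```

View pics/wrist11.png

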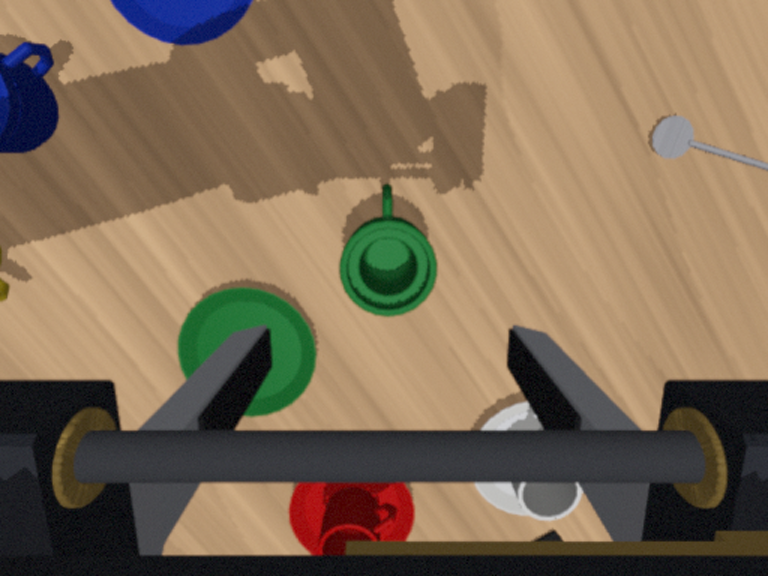

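>>> send_rows(
  rows=[
    [[2, -0.1, -0.1, 0, 0, -0.012, 1], [5, -0.2, -0.1, 0, 0, -0.012, 1], [8, -0.2, -0.1, 0, 0, -0.012, 1], [10.5, -0.2, -0.1, 0, 0, -0.012, 1], [13, -0.2, -0.1, 0, 0, -0.012, 1], [15, -0.2, -0.1, 0, 0, -0.012, 1], [16.5, -0.2, -0.1, 0, 0, -0.012, 1], [17.5, -0.2, -0.1, 0, 0, -0.012, 1], [18, -0.2, -0.1, 0, 0, -0.012, 1], [18, -0.2, -0.1, 0, 0, -0.012, 1]],
  ],
)

```text
clock: 22.92
tool_pos: [0.6108, -0.0307, 0.0448]
orientation: [[-0.001, 0.828, -0.56], [-0.002, -0.56, -0.828], [-1.0, 0.0, 0.002]]
force: [-0.6, -0.1, -0.9]
finger_gap: 1.0
```

```bash
python3 - <<'E'
from h import *
c=cam('wrist'); save(c,'pics/wrist12.png'); 
plan([.6106,-.0305,.045],-33.5)
E
```

```text
az -34 shift cm [ 0.02 -0.05  0.01] rot [-0.01   0.001 -0.001] j6~ 20
az 146 shift cm [ 0.02 -0.05  0.01] rot [ 3.132e+00 -2.000e-03 -2.000e-03] j6~ 200
now [ 0.611  -0.0307  0.0452] az -34.1 clock 22.975 gap 0.996 F [ 0.1  0.7 -0.1]
```

View pics/wrist12.png

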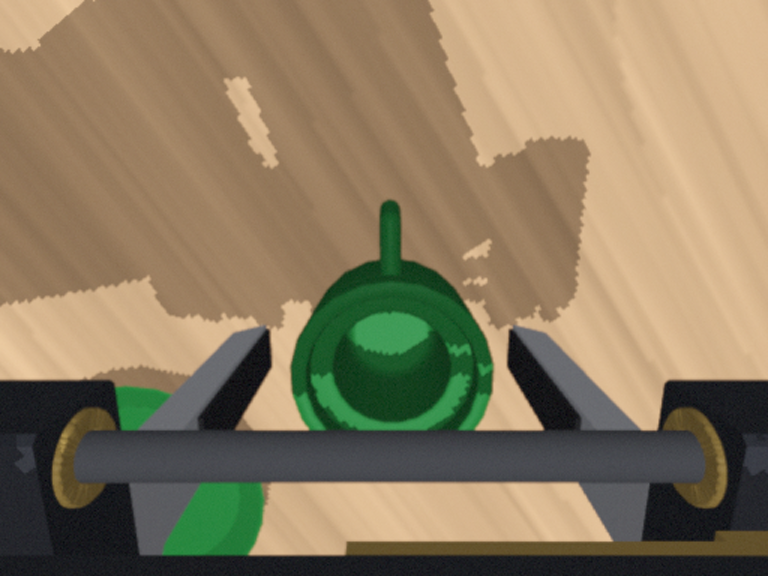

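>>> send_rows(
  rows=[
    [[0, 0, 0, 0, 0, 0, 0.8], [0, 0, 0, 0, 0, 0, 0.6], [0, 0, 0, 0, 0, 0, 0.4], [0, 0, 0, 0, 0, 0, 0.1], [0, 0, 0, 0, 0, 0, 0.1], [0, 0, 0, 0, 0, 0, 0.1]],
  ],
)

```text
clock: 23.72
tool_pos: [0.6113, -0.0308, 0.0455]
orientation: [[0.001, 0.828, -0.56], [-0.002, -0.56, -0.828], [-1.0, 0.001, 0.001]]
force: [0.0, 0.3, 2.0]
finger_gap: 0.729
```

>>> send_rows(
  rows=[
    [[-0.3, 0, 0, 0, 0, 0, 0], [-0.8, 0, 0, 0, 0, 0, 0], [-1.8, 0, 0, 0, 0, 0, 0], [-3.2, 0, 0, 0, 0, 0, 0], [-5, 0, 0, 0, 0, 0, 0], [-7, 0, 0, 0, 0, 0, 0], [-8.5, 0, 0, 0, 0, 0, 0], [-9, 0, 0, 0, 0, 0, 0], [-9, 0, 0, 0, 0, 0, 0]],
  ],
)

```text
clock: 24.85
tool_pos: [0.6112, -0.0307, 0.1357]
orientation: [[0.001, 0.828, -0.56], [-0.002, -0.56, -0.828], [-1.0, 0.002, 0.001]]
force: [0.0, 0.2, -2.2]
finger_gap: 0.727
```

```bash
python3 - <<'E'
from h import *
plan([.4692,-.0334,.135],-34)
c=cam('wrist'); save(c,'pics/wrist13.png'); 
E
```

```text
az -34 shift cm [  0.06 -11.61   8.18] rot [-0.001  0.001 -0.002] j6~ 19
az 146 shift cm [  0.06 -11.61   8.18] rot [ 3.14e+00 -3.00e-03 -2.00e-03] j6~ 199
now [ 0.6112 -0.0307  0.1357] az -34.1 clock 24.85 gap 0.727 F [ 0.   0.2 -2.2]
```

View pics/wrist13.png

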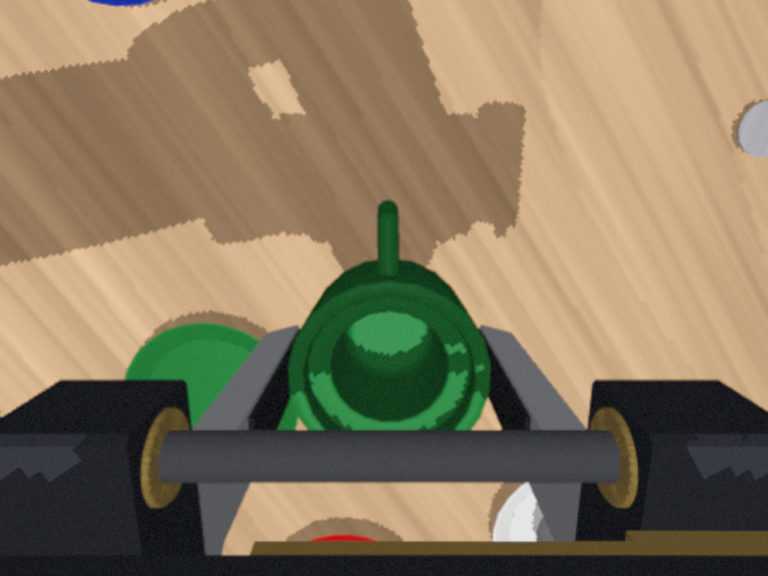

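>>> send_rows(
  rows=[
    [[0, -0.8, 0.6, 0, 0, 0, 0], [0, -3, 2.1, 0, 0, 0, 0], [0, -6, 4.2, 0, 0, 0, 0], [0, -9, 6.3, 0, 0, 0, 0], [0, -11, 7.8, 0, 0, 0, 0], [0, -11.6, 8.2, 0, 0, 0, 0], [0, -11.6, 8.2, 0, 0, 0, 0], [0, -11.6, 8.2, 0, 0, 0, 0]],
  ],
)

```text
clock: 25.9
tool_pos: [0.4696, -0.0337, 0.1352]
orientation: [[0.0, 0.828, -0.56], [-0.002, -0.56, -0.828], [-1.0, 0.001, 0.001]]
force: [0.1, -0.5, -2.1]
finger_gap: 0.729
```

```bash
python3 - <<'E'
from cup import *
c=cam('wrist'); save(c,'pics/wrist14.png'); W=cloud(c); d=np.hypot(W[...,0]-.4692,W[...,1]+.0334)
p=W[(c['z_map']>0)&(W[...,2]>.0095)&(W[...,2]<.02)&(d<.07)]
print(len(p),p.min(0),p.max(0),circ(p[:,:2]))
plan([.4692,-.0334,.056],-34)
E
```

```text
1980 [ 0.41193    -0.08004156  0.00950419] [0.52537667 0.02462523 0.0153591 ] (array([ 0.46812885, -0.03242877]), np.float64(0.053497459979016504))
az -34 shift cm [ 7.92 -0.06 -0.01] rot [-0.001  0.001 -0.001] j6~ 16
az 146 shift cm [ 7.92 -0.06 -0.01] rot [ 3.141e+00 -2.000e-03 -2.000e-03] j6~ 196
now [ 0.4696 -0.0337  0.1352] az -34.1 clock 25.95 gap 0.725 F [-0.5  0.2 -2.5]
```

View pics/wrist14.png

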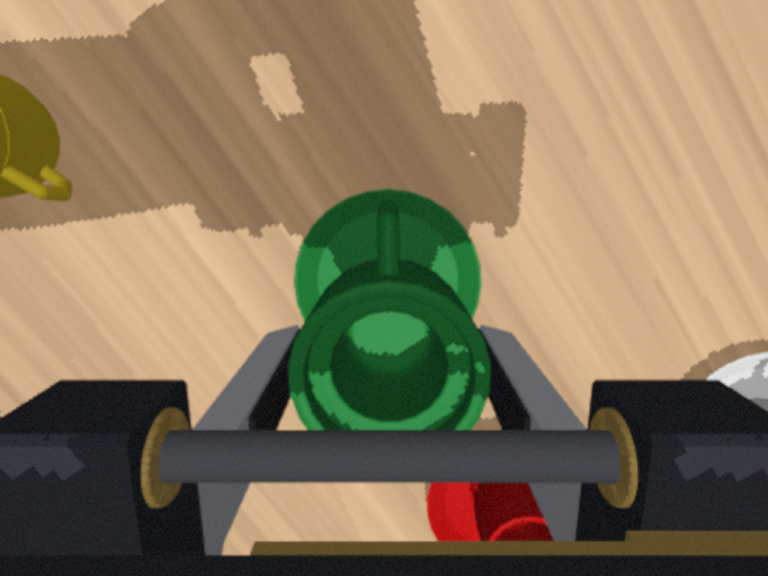

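>>> send_rows(
  rows=[
    [[1, -0.1, 0, 0, 0, 0, 0], [2.5, -0.12, 0, 0, 0, 0, 0], [4, -0.12, 0, 0, 0, 0, 0], [5.5, -0.12, 0, 0, 0, 0, 0], [6.7, -0.12, 0, 0, 0, 0, 0], [7.5, -0.12, 0, 0, 0, 0, 0], [7.9, -0.12, 0, 0, 0, 0, 0], [8, -0.12, 0, 0, 0, 0, 0], [8.1, -0.12, 0, 0, 0, 0, 0], [8.2, -0.12, 0, 0, 0, 0, 0]],
  ],
)

```text
clock: 27.2
tool_pos: [0.4689, -0.0332, 0.0536]
orientation: [[0.001, 0.828, -0.56], [-0.002, -0.56, -0.828], [-1.0, 0.002, 0.001]]
force: [0.2, 0.8, -2.2]
finger_gap: 0.73
```

>>> send_rows(
  rows=[
    [[0.05, 0, 0, 0, 0, 0, 0], [0.1, 0, 0, 0, 0, 0, 0], [0.15, 0, 0, 0, 0, 0, 0], [0.15, 0, 0, 0, 0, 0, 0]],
  ],
)

```text
clock: 27.7
tool_pos: [0.4689, -0.0332, 0.052]
orientation: [[0.001, 0.828, -0.56], [-0.002, -0.56, -0.828], [-1.0, 0.002, 0.001]]
force: [-0.3, 0.3, -2.4]
finger_gap: 0.73
```

>>> send_rows(
  rows=[
    [[0.04, 0, 0, 0, 0, 0, 0], [0.08, 0, 0, 0, 0, 0, 0], [0.1, 0, 0, 0, 0, 0, 0], [0.1, 0, 0, 0, 0, 0, 0]],
  ],
)

```text
clock: 28.2
tool_pos: [0.4689, -0.0332, 0.0515]
orientation: [[0.001, 0.829, -0.56], [-0.002, -0.56, -0.829], [-1.0, 0.002, 0.001]]
force: [-3.3, 1.3, 5.4]
finger_gap: 0.727
```

Contact at +5.4 N. Releasing.

>>> send_rows(
  rows=[
    [[0, 0, 0, 0, 0, 0, 0.5], [0, 0, 0, 0, 0, 0, 0.7], [0, 0, 0, 0, 0, 0, 0.85], [0, 0, 0, 0, 0, 0, 0.85], [-1, 0, 0, 0, 0, 0, 0.85], [-3, 0, 0, 0, 0, 0, 0.85], [-6, 0, 0, 0, 0, 0, 0.85], [-10, 0, 0, 0, 0, 0, 1], [-13, 0, 0, 0, 0, 0, 1], [-16, 0, 0, 0, 0, 0, 1]],
  ],
)

```text
clock: 29.45
tool_pos: [0.4689, -0.0329, 0.2134]
orientation: [[0.002, 0.829, -0.56], [-0.002, -0.56, -0.829], [-1.0, 0.003, 0.001]]
force: [-0.7, -0.3, -0.0]
finger_gap: 1.002
```

>>> send_rows(
  rows=[
    [[0, 0, 0, 0, 0, 0, 1]],
  ],
)

```text
clock: 29.58
tool_pos: [0.4704, -0.0333, 0.2163]
orientation: [[0.008, 0.829, -0.56], [-0.004, -0.56, -0.829], [-1.0, 0.009, -0.001]]
force: [-0.4, -0.2, -0.4]
finger_gap: 1.0
```

```bash
python3 - <<'E'
from cup import *
c=cam('wrist'); save(c,'pics/wrist15.png')
rim(c,'green',.03,.064,[.4689,-.0332],.035)
plan([.4445,.2188,.21],93)
E
```

```text
green centre [ 0.4678 -0.033 ] r 0.0316 z 0.0639 1226 handle az 56.89777530741126 n 142 maxr 0.06989873880506525
az 93 shift cm [  0.36 -16.17 -19.47] rot [-2.217  0.006 -0.003] j6~ -81
az 273 shift cm [  0.36 -16.17 -19.47] rot [ 0.924 -0.002 -0.005] j6~ 99
now [ 0.4695 -0.033   0.2146] az -34.0 clock 29.625 gap 1.001 F [ 0.7 -0.6 -0. ]
```

View pics/wrist15.png

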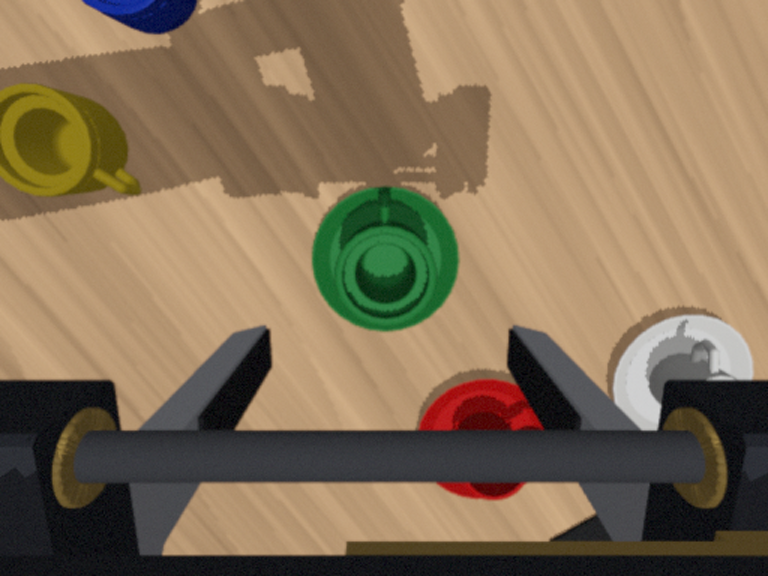

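The green cup is centred in its saucer at (386,265). Last is the blue cup.

>>> send_rows(
  rows=[
    [[0, -3.2, -3.9, 0.17, 0, 0, 1], [0, -6.5, -7.8, 0.34, 0, 0, 1], [0, -9.7, -11.7, 0.51, 0, 0, 1], [0, -13, -15.6, 0.68, 0, 0, 1], [0.4, -16.2, -19.5, 0.85, 0, -0.005, 1], [0.4, -16.2, -19.5, 0.92, 0, -0.005, 1], [0.4, -16.2, -19.5, 0.92, 0, -0.005, 1], [0.4, -16.2, -19.5, 0.92, 0, -0.005, 1]],
  ],
)

```text
clock: 30.62
tool_pos: [0.4441, 0.2187, 0.2087]
orientation: [[0.001, 0.057, -0.998], [0.001, -0.998, -0.057], [-1.0, -0.0, -0.001]]
force: [-1.1, 0.2, 0.0]
finger_gap: 0.998
```

```bash
python3 - <<'E'
from cup import *
c=cam('wrist'); save(c,'pics/wrist16.png')
a,_=rim(c,'blue',.015,.058,[.4445,.2188],.035)
handle(c,'blue',a,.015,.05,.044,.062)
plan([*a,.045],-87)
E
```

```text
blue centre [0.4451 0.2184] r 0.0312 z 0.058 1100 handle az 3.214323304916561 n 97 maxr 0.05679852903243571
handle blue 79 [0.1 3.7 6.1]
az -87 shift cm [16.4   0.03 -0.05] rot [ 0.004 -0.001  0.001] j6~ 100
az 93 shift cm [16.4   0.03 -0.05] rot [-3.138e+00 -1.000e-03 -2.000e-03] j6~ -80
now [0.4443 0.2186 0.209 ] az -86.8 clock 30.675 gap 1.003 F [-0.1 -0.6 -0.6]
```

View pics/wrist16.png

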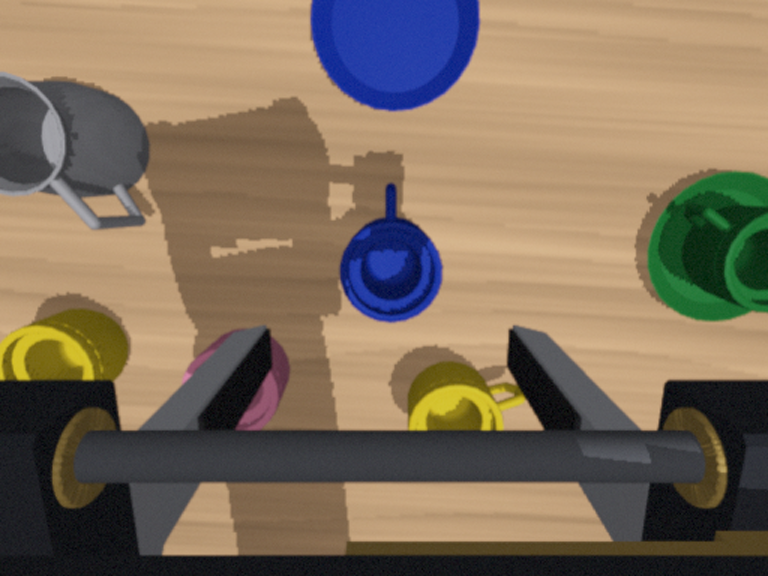

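>>> send_rows(
  rows=[
    [[2, 0, -0.05, 0, 0, 0, 1], [4.5, 0, -0.05, 0, 0, 0, 1], [7, 0, -0.05, 0, 0, 0, 1], [9.5, 0, -0.05, 0, 0, 0, 1], [12, 0, -0.05, 0, 0, 0, 1], [14, 0, -0.05, 0, 0, 0, 1], [15.3, 0, -0.05, 0, 0, 0, 1], [16, 0, -0.05, 0, 0, 0, 1], [16.3, 0, -0.05, 0, 0, 0, 1], [16.4, 0, -0.05, 0, 0, 0, 1]],
  ],
)

```text
clock: 31.92
tool_pos: [0.4454, 0.2188, 0.0454]
orientation: [[0.002, 0.056, -0.998], [0.001, -0.998, -0.056], [-1.0, -0.001, -0.002]]
force: [0.8, -0.2, 0.2]
finger_gap: 0.999
```

```bash
python3 - <<'E'
from h import *
c=cam('wrist'); save(c,'pics/wrist17.png'); 
plan([.4448,.2185,.045],-87)
E
```

```text
az -87 shift cm [0.04 0.03 0.06] rot [ 0.004 -0.002  0.001] j6~ 100
az 93 shift cm [0.04 0.03 0.06] rot [-3.138e+00 -1.000e-03 -3.000e-03] j6~ -80
now [0.4454 0.2188 0.0454] az -86.8 clock 31.975 gap 1.0 F [-0.7 -0.5 -0.3]
```

View pics/wrist17.png

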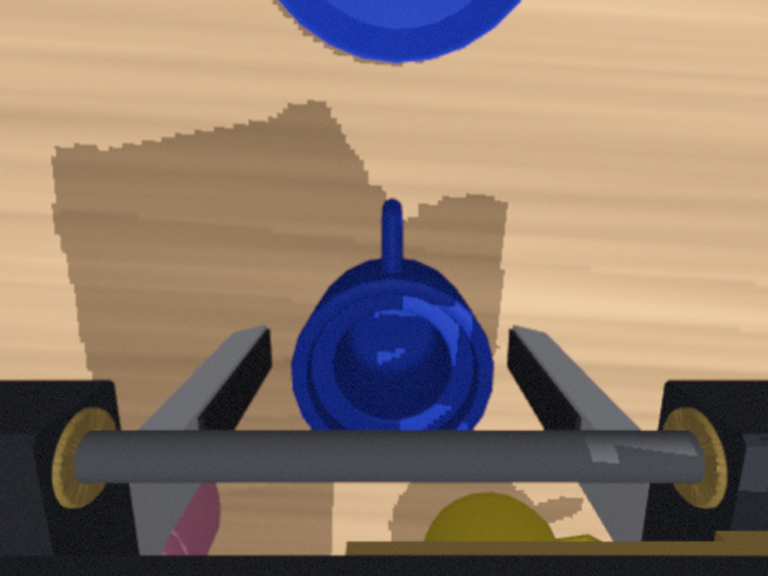

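The blue cup is centred between the fingers at (392,365), handle at (392,235). Closing and lifting.

>>> send_rows(
  rows=[
    [[0, 0, 0.05, 0, 0, 0, 0.8], [0, 0, 0.05, 0, 0, 0, 0.6], [0, 0, 0.05, 0, 0, 0, 0.4], [0, 0, 0.05, 0, 0, 0, 0.1], [0, 0, 0.05, 0, 0, 0, 0.1], [0, 0, 0.05, 0, 0, 0, 0.1]],
  ],
)

```text
clock: 32.72
tool_pos: [0.445, 0.2187, 0.0456]
orientation: [[0.002, 0.057, -0.998], [0.001, -0.998, -0.057], [-1.0, -0.001, -0.002]]
force: [-1.6, -1.7, 3.1]
finger_gap: 0.729
```

>>> send_rows(
  rows=[
    [[-0.3, 0, 0, 0, 0, 0, 0], [-0.8, 0, 0, 0, 0, 0, 0], [-1.8, 0, 0, 0, 0, 0, 0], [-3.2, 0, 0, 0, 0, 0, 0], [-5, 0, 0, 0, 0, 0, 0], [-7, 0, 0, 0, 0, 0, 0], [-8.5, 0, 0, 0, 0, 0, 0], [-9, 0, 0, 0, 0, 0, 0], [-9, 0, 0, 0, 0, 0, 0]],
  ],
)

```text
clock: 33.85
tool_pos: [0.4448, 0.2186, 0.1357]
orientation: [[0.002, 0.057, -0.998], [0.001, -0.998, -0.057], [-1.0, -0.001, -0.002]]
force: [-0.5, 0.2, -3.0]
finger_gap: 0.73
```

```bash
python3 - <<'E'
from h import *
plan([.610,.2245,.135],-87)
E
```

```text
az -87 shift cm [  0.11   0.35 -16.53] rot [ 0.004 -0.002  0.001] j6~ 94
az 93 shift cm [  0.11   0.35 -16.53] rot [-3.137e+00 -1.000e-03 -4.000e-03] j6~ -86
now [0.4448 0.2186 0.1357] az -86.8 clock 33.85 gap 0.73 F [-0.5  0.2 -3. ]
```

>>> send_rows(
  rows=[
    [[0, 0, -1, 0, 0, 0, 0], [0, 0.1, -4, 0, 0, 0, 0], [0, 0.2, -8, 0, 0, 0, 0], [0, 0.3, -12, 0, 0, 0, 0], [0, 0.35, -15.3, 0, 0, 0, 0], [0, 0.35, -16.5, 0, 0, 0, 0], [0, 0.35, -16.5, 0, 0, 0, 0], [0, 0.35, -16.5, 0, 0, 0, 0]],
  ],
)

```text
clock: 34.85
tool_pos: [0.6086, 0.2246, 0.1356]
orientation: [[0.001, 0.057, -0.998], [0.0, -0.998, -0.057], [-1.0, -0.0, -0.001]]
force: [-1.6, 0.1, -3.3]
finger_gap: 0.731
```

```bash
python3 - <<'E'
from cup import *
c=cam('wrist'); save(c,'pics/wrist18.png'); W=cloud(c); d=np.hypot(W[...,0]-.61,W[...,1]-.2245)
p=W[(c['z_map']>0)&(W[...,2]>.0095)&(W[...,2]<.02)&(d<.07)]
print(len(p),p.min(0),p.max(0),circ(p[:,:2]))
plan([.61,.2245,.0536],-87)
E
```

```text
2024 [0.58528773 0.16751329 0.00950213] [0.66629241 0.28174583 0.01528546] (array([0.60952703, 0.2246185 ]), np.float64(0.05334882986963518))
az -87 shift cm [ 8.22  0.02 -0.13] rot [ 0.005 -0.001  0.   ] j6~ 97
az 93 shift cm [ 8.22  0.02 -0.13] rot [-3.137e+00 -1.000e-03 -2.000e-03] j6~ -83
now [0.6086 0.2246 0.1358] az -86.7 clock 34.9 gap 0.724 F [ 0.1 -0.1 -3. ]
```

View pics/wrist18.png

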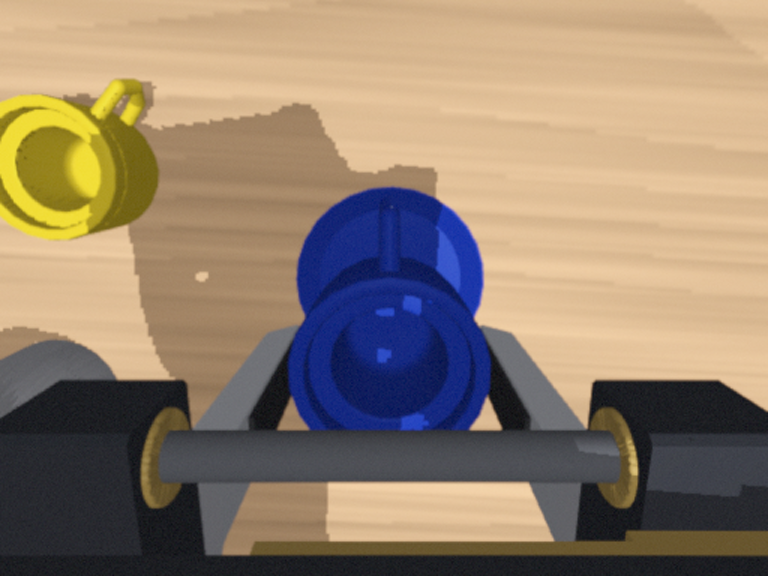

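>>> send_rows(
  rows=[
    [[1, 0, -0.1, 0, 0, 0, 0], [2.5, 0, -0.1, 0, 0, 0, 0], [4, 0, -0.1, 0, 0, 0, 0], [5.5, 0, -0.1, 0, 0, 0, 0], [6.7, 0, -0.1, 0, 0, 0, 0], [7.5, 0, -0.1, 0, 0, 0, 0], [7.9, 0, -0.1, 0, 0, 0, 0], [8, 0, -0.1, 0, 0, 0, 0], [8.1, 0, -0.1, 0, 0, 0, 0], [8.2, 0, -0.1, 0, 0, 0, 0]],
  ],
)

```text
clock: 36.15
tool_pos: [0.61, 0.2248, 0.0542]
orientation: [[0.002, 0.057, -0.998], [0.001, -0.998, -0.057], [-1.0, -0.001, -0.002]]
force: [-0.3, 0.9, -2.6]
finger_gap: 0.726
```

>>> send_rows(
  rows=[
    [[0.05, 0, 0, 0, 0, 0, 0], [0.1, 0, 0, 0, 0, 0, 0], [0.15, 0, 0, 0, 0, 0, 0], [0.15, 0, 0, 0, 0, 0, 0]],
  ],
)

```text
clock: 36.65
tool_pos: [0.61, 0.2248, 0.0527]
orientation: [[0.002, 0.057, -0.998], [0.001, -0.998, -0.057], [-1.0, -0.001, -0.002]]
force: [-0.1, -0.1, -2.9]
finger_gap: 0.726
```

>>> send_rows(
  rows=[
    [[0.04, 0, 0, 0, 0, 0, 0], [0.08, 0, 0, 0, 0, 0, 0], [0.12, 0, 0, 0, 0, 0, 0], [0.12, 0, 0, 0, 0, 0, 0]],
  ],
)

```text
clock: 37.15
tool_pos: [0.61, 0.2248, 0.0516]
orientation: [[0.002, 0.057, -0.998], [0.001, -0.998, -0.057], [-1.0, -0.001, -0.002]]
force: [-0.0, 0.1, -0.6]
finger_gap: 0.732
```

Force went from −2.9 to −0.6 N, so the foot is just down. Releasing.

>>> send_rows(
  rows=[
    [[0.02, 0, 0, 0, 0, 0, 0.5], [0.02, 0, 0, 0, 0, 0, 0.7], [0.02, 0, 0, 0, 0, 0, 0.85], [0, 0, 0, 0, 0, 0, 0.85], [-1, 0, 0, 0, 0, 0, 0.85], [-3, 0, 0, 0, 0, 0, 0.85], [-6, 0, 0, 0, 0, 0, 0.85], [-10, 0, 0, 0, 0, 0, 1], [-13, 0, 0, 0, 0, 0, 1], [-16, 0, 0, 0, 0, 0, 1]],
  ],
)

```text
clock: 38.4
tool_pos: [0.61, 0.2248, 0.2149]
orientation: [[0.005, 0.057, -0.998], [0.001, -0.998, -0.057], [-1.0, -0.001, -0.005]]
force: [-0.3, -0.7, 0.3]
finger_gap: 1.001
```

>>> send_rows(
  rows=[
    [[0, 0, 0, 0, 0, 0, 1], [0, 0, 0, 0, 0, 0, 1], [0, 0, 0, 0, 0, 0, 1]],
  ],
)

```text
clock: 38.78
tool_pos: [0.6091, 0.2246, 0.2132]
orientation: [[0.002, 0.057, -0.998], [0.001, -0.998, -0.057], [-1.0, -0.001, -0.002]]
force: [-0.4, 0.1, 0.8]
finger_gap: 0.999
```

```bash
python3 - <<'E'
from cup import *
c=cam('wrist'); save(c,'pics/wrist19.png')
rim(c,'blue',.03,.064,[.61,.2246],.035)
for n in ['scene','side']:
    c=cam(n); save(c,f'pics/{n}19.png'); W=cloud(c)
    print(n)
    for k,z,a,r in [('white',.056,[.616,-.255],.026),('red',.056,[.451,-.209],.026),('green',.064,[.4685,-.033],.035),('blue',.064,[.61,.2246],.035)]:
        try: rim(c,k,.03,z,a,r)
        except Exception as e: print(k,e)
    for k,a in [('tamper',[.546,-.42]),('jug',[.515,.435])]:
        d=np.hypot(W[...,0]-a[0],W[...,1]-a[1]); p=W[(c['z_map']>0)&(d<.09)&(W[...,2]>.02)]; print(k,p.min(0).round(3),p.max(0).round(3))
E
```

```text
blue centre [0.6097 0.2252] r 0.0316 z 0.0639 1248 handle az 3.190236892172066 n 135 maxr 0.05734332071245509
scene
white centre [ 0.6175 -0.2564] r 0.0237 z 0.054 95 handle az 59.34699760856527 n 18 maxr 0.04510288456935339
red centre [ 0.4542 -0.2107] r 0.0235 z 0.0548 63 handle az -1.486716149676854 n 19 maxr 0.04430752445999419
green centre [ 0.4716 -0.0345] r 0.03 z 0.0633 64 handle az 57.690840451737174 n 11 maxr 0.053364610304790054
blue centre [0.6128 0.2238] r 0.0314 z 0.0634 189 handle az 3.121639249894612 n 30 maxr 0.05750372773663242
tamper [ 0.522 -0.447  0.02 ] [ 0.574 -0.396  0.086]
jug [0.468 0.393 0.02 ] [0.559 0.475 0.093]
side
white centre [ 0.6142 -0.2563] r 0.0241 z 0.0553 80 handle az 61.24104961485181 n 5 maxr 0.043957214906165776
red centre [ 0.4498 -0.2087] r 0.024 z 0.0549 84 handle az -4.6209450256628255 n 12 maxr 0.04440452428374692
green centre [ 0.4669 -0.0335] r 0.0313 z 0.0631 94 handle az 55.62463407751355 n 1 maxr 0.05198390985933566
blue centre [0.6091 0.2211] r 0.0321 z 0.0613 72 handle az 5.273479377692076 n 3 maxr 0.05195634564862636
tamper [ 0.52  -0.442  0.02 ] [ 0.567 -0.396  0.087]
jug [0.464 0.39  0.02 ] [0.553 0.475 0.095]
```

View pics/scene19.png

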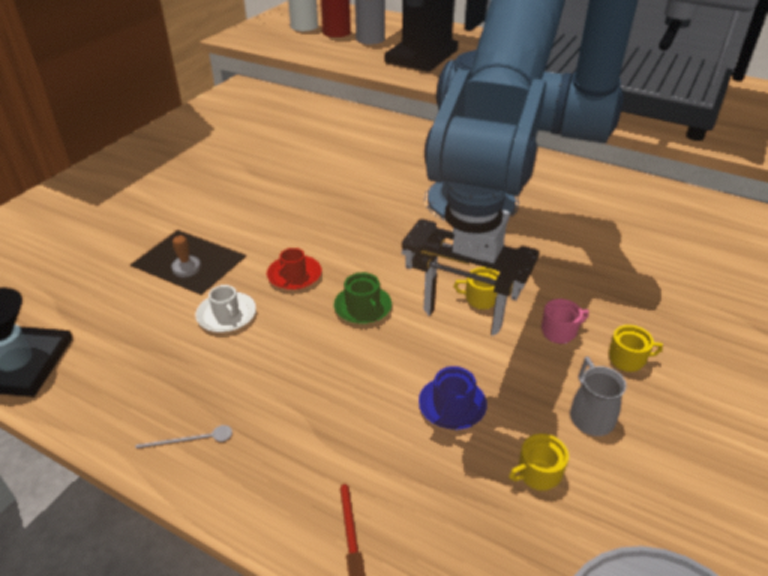

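View pics/side19.png

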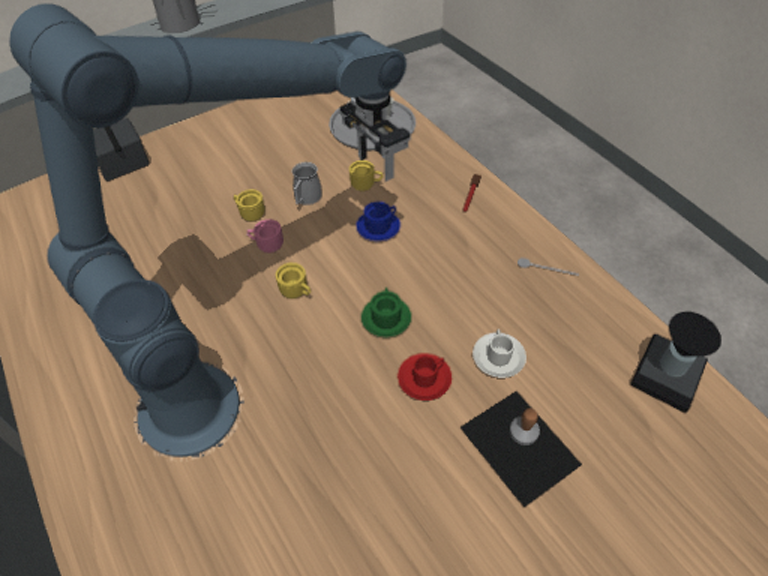

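View pics/wrist19.png

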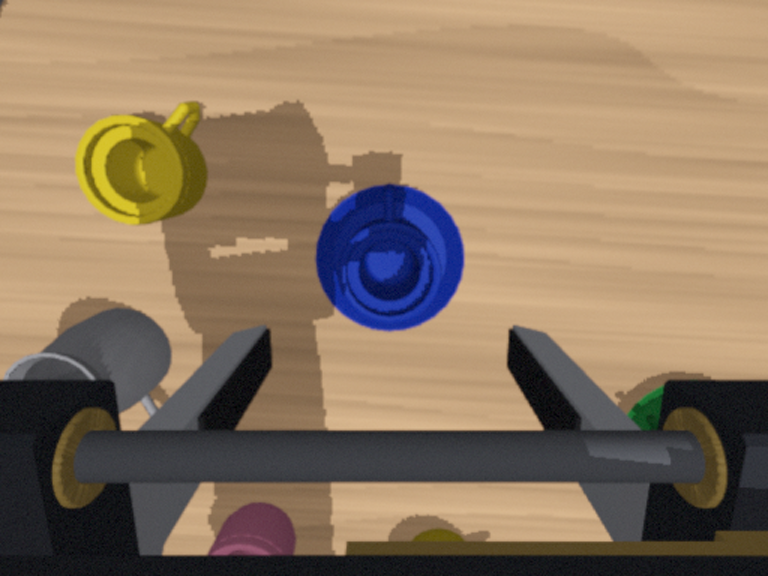

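All four cups stand upright on their own saucers in the scene view: white (225,305), red (293,266), green (362,297), blue (453,393). The jug and tamper have not moved and the gripper is clear, so I'm handing in.

```bash
python3 -c "
from bench import *
print(job_done()); print(observe()['clock'])"
```

```text
the job is handed in; nothing more can be done
None
the job is handed in; nothing more can be done
```

All four cups are standing upright on the saucers of their own colour. I handed the job in at about 39 s of the 122 s allowed; it reports no verdict. I lifted the white cup off blue and the red cup off green. Then I set white, red, green and blue down in that order, lowering each in steps of about 1 mm or less until the wrist force showed it had touched.

- **Position:** the wrist camera puts each cup within about 2 mm of its saucer's centre. The scene and side cameras agree to about 5 mm. The limit is 12 mm.
- **Height:** the rims stand at about 56 mm (small cups) and 64 mm (larger cups), so the feet are on the 6 mm saucer floors.
- **Contact force:** the highest reading at the wrist on set-down was about 5 N, for the green cup; the others were lower.
- **Jug and tamper:** both are upright and where they started, within measurement noise. The gripper was clear of everything at hand-in.

Two checks disagreed:
- **Red cup handle:** the first estimate of its direction (-22°) was thrown off by stray pixels. I re-measured it as -2° before grasping.
- **White saucer:** a circle fit partly hidden by the cup gave a radius of 45 mm instead of 58 mm. I used the earlier, unobstructed measurements instead.

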